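# Lower the ratchet work-support arm to level

## Robot

A 7-joint arm with a two-finger parallel gripper is mounted at the origin on the work surface. World frame = base frame: x ahead of the robot, y to its left, z up, the work surface at z = 0. Lengths are in mm, angles in rad, forces in N, time in s.
With the tool pointing down it reaches from about 400 to 875 mm from the base axis. Payload 4.4 kg.
Tool frame: the origin (TCP) lies at the very end of the fingers, on their centre line; the grasp point (between the pads) lies 19 mm behind it; z points along the fingers, y is the direction in which the jaws open and shut (so a half turn about z gives the same grasp; the last joint's range is limited). The gripper opens to 85 mm and grips with 20 to 120 N. Pads are 22 mm wide; open, the fingers measure 114 mm over their backs; the gripper's body (76 mm by 85 mm) begins 54 mm behind the grasp point. The pads swing forward as they close: fully open they stand 13 mm farther back than shut.
Start: joints at [1.169, 0.628, 0.038, 1.517, -0.027, 0.996, -0.02], TCP at [214.219, -613.7, 231.313] pointing down, gripper open.
Joint ranges: [-3.06, 3.06], [-0.37, 2.12], [-1.25, 1.32], [0.18, 2.47], [-1.1, 4.24], [0.23, 1.98], [-2.94, 2.94]. Speed limits (rad/s): [2.57, 2.57, 3.14, 3.14, 3.14, 3.14, 3.14].

## Interface

Orientations are given as [roll, pitch, yaw] about the fixed x, y, z axes, in that order (R = Rz(yaw) Ry(pitch) Rx(roll)).
In Python, from cell import ctrl, eyes gives the robot as it stands.
- The arm moves only by the tool move_arm, never from a script. Its argument "increments" is a list of rows, each a list of 6 numbers: the shift along the tool's x, y, z in cm, then the turn, a rotation vector about the tool's x, y, z in degrees. In form: [[x, y, z, wx, wy, wz], ...]. A call has 1 to 20 rows; each row is the pose to reach, as a shift and turn from the pose commanded when the call began, along the tool's axes at that moment; what a row does not reach only later rows make up. A row lasts 1/10 s, in which the tool goes at most 50 mm and 8.59 degrees, less where a joint would pass 70% of its speed; a pose out of reach is approached as far as the arm can. A call with a gripper value outside its range is refused whole. "grip" is the opening, from -1 (shut) to 1 (fully open), set as the call begins (left out, the last holds). The fingers move at their own pace and stop on an object; the grip force is fixed at half the most. Time passes only in rows, so rows that repeat a pose let the fingers close. It gives the time, the measured TCP pose, the force and the opening at its end, in the units of the state.
- ctrl.read_state(): the state, without advancing time (a new reading comes with each control period).
- eyes.get_image(name): name is "scene" or "side" or "wrist"; returns the picture (384x512x3 uint8, red, green, blue); there is no depth.
- eyes.calibration(name): a dict with "fx", "fy", "cx", "cy" (pixels), "pose" (4x4, takes a point from camera to world coordinates); the wrist camera has in their place "tool_from_camera" (4x4, takes a point from camera to tool coordinates, whose origin is the TCP and whose axes are the flange's). Camera axes: x right, y up, looking along -z (the intrinsics and any distortion apply to the point x, -y, -z); pixel columns grow to the right and rows downward; lengths in mm; the calibration is good to about 2 mm. A picture is of the moment at which its call begins: read the wrist's pose just before it. calibration takes no time and is no camera call.
- ctrl.finish_job(): hands the job in, once; it reports no verdict.
The state is a dict: "clock": time; "qpos": joint angles; "qd": joint speeds; "tau": joint torques, N m; "eef_pos": TCP position; "tool_rot": TCP orientation; "force": force on the tool from outside, world axes, zero at the start; "torque": the same for the moment, N m; "width": finger opening in mm.
Only numpy, scipy, OpenCV 4.12 (cv2) and the standard library are available. Lean on these libraries where they do the work, as an engineer would, in place of code of your own. Each camera call takes 0.05 s, during which the arm holds its last target. There are 200 camera calls.

## Task

Lower the work-support arm beside the vise until it stands level: pull the stiff slide lock fully out to its stop to free the pawl, lift the pawl clear of the toothed wheel and let the drum turn back, then drop the pawl so that it seats in the wheel and holds the arm level. Let go of everything, leave the slide lock out, and do not disturb the can, the steel offcut, the hammer or the brush.

Things in the scene. Friction and masses are not known exactly. Their poses are not given: they have to be found in the camera images.
- stand: Grey steel ratchet stand bolted to the bench; base plate 250 (x) x 340 (y) x 12 mm. Origin on the bench surface straight below the middle of the toothed wheel. x points away from the side where grip and tab are reached, y along the drum's axis from the wheel to drum and arm, z up. A bracket post 16 x 20 mm stands at x -30, y -135 mm, 200 mm high.
- guard_front (a point): Middle of the front tube of the guard frame of 12 mm steel tube over wheel and pawl, at (-75, -22, 300) mm in the stand's frame. The frame is an open rectangle, x -75 to 85, y -100 to 55 mm, on two posts at x 85. The front tube keeps a hand off grip and tab from straight above: reach them from -x and above, tool tilted about 35 deg (20 to 45).
- drum (a joint): Elevation of the support arm above level, rad; arm, drum and toothed wheel are one piece. 0 = level, pointing to the stand's +x; range -0.55 to 1.3. 24 teeth, 66 mm tip radius: the seated pawl holds it at 0, 0.262, 0.524, 0.785 or 1.05. With the pawl clear it sinks, damped, 0.06 to 0.14 rad/s when high, 0.14 to 0.2 near level. At the start it may sink for up to 3 s to the next tooth.
- pawl (a joint): Pawl angle, rad: 0 = nose seated between teeth, positive = lifted, range 0 to 0.5. It clears the teeth above 0.14; lift it 0.2 to 0.3. With the slide in it cannot pass 0.11. Let go, it falls by its weight (0.2 kg) in 0.2 s; the arm then sinks on to the next tooth. Nose landing while the arm is at 0.09 to 0.29 rad: held level (0). Raising the arm clicks freely. Lifting takes 3 to 8 N at the grip.
- slide (a joint): Travel of the slide lock, m: 0 = in, its plate lies above the pawl's stem; 0.055 = out against its stop, pulled to the stand's -y. Stiff: about 7 N of friction; it stays where it is left.
- pawl_grip (a point): Centre of the pawl's black rubber grip, 44 (x) x 14 (y, pinch here) x 28 mm (z), free on both y sides. With the pawl down it is at (-90, 0, 200) mm in the stand's frame. It moves on an arc about the pawl hinge, 160 mm away: lifting the pawl by 0.25 rad raises it by 40 mm.
- pawl_hinge (a point): Centre of the pawl's hinge, at (70, 0, 190) mm in the stand's frame; the hinge axis is the stand's y.
- slide_tab (a point): Centre of the slide lock's upright steel tab, 22 (x) x 14 (y, pinch here) x 44 mm (z). With the slide in it is at (-90, -55, 211) mm in the stand's frame. A flat 12 mm wide bar runs from it to +x at mid height; free on both y sides.
- drum_axis (a point): Centre of the toothed wheel, 100 mm above the bench; drum (76 mm diameter) and arm lie to its +y side. The support arm is a grey flat bar 26 mm high, 156 mm to the stand's +y side of the wheel, that reaches 195 mm from the drum's axis to the V-shaped rest at its end; level, it lies 100 mm above the bench.
- vise_handle (a point): Middle of the 160 mm cross bar of a fixed blue bench vise on the stand's +y side, 75 mm above the bench. The vise reaches from here about 190 mm to the stand's +x side, is 120 mm wide and 145 mm high; a flat steel bar stands clamped in it about 115 mm behind this point, its top 270 mm above the bench. An obstacle only.
- spray_can_mid (a point): Loose aluminium can, 60 mm diameter, 185 mm tall, standing close beside the stand's base, on its -y or +y side; point about half-way up. Bystander.
- offcut_mid (a point): Loose offcut of steel angle, 60 x 60 x 90 mm, standing close beside the stand's base on the side where the can is not; point half-way up. Bystander.
- hammer: Loose hammer, 260 mm long, lying on the bench in front of the stand. Bystander.
- brush: Loose brush, 200 mm long, lying on the bench in front of the stand. Bystander.

How it is judged (in metres and radians):
On the way, in this order (a step that is already met when the one before it is completed fails the run):
1. the slide lock is pulled out to its stop (more than 45 mm) (value of joint slide above 0.045 m), for 0.2 s.
2. the pawl is lifted clear of the teeth (value of joint pawl above 0.14 rad), for 0.2 s.
3. the arm has come down level within 0.1 rad and the pawl is seated (value of joint drum between -0.1 and 0.1 rad and value of joint pawl below 0.05 rad), for 0.2 s.
At the end, for the whole second after the job is handed in: The arm rests level within 0.1 rad (less than half a tooth), held by the pawl, which is seated (below 0.05 rad); the slide lock is out by more than 45 mm (all of step 3 and velocity of joint drum between -0.03 and 0.03 rad/s and value of joint slide above 0.045 m); the robot touches nothing.
It fails at once if a bystander (can, offcut, hammer or brush) is moved by more than 30 mm (distance of any of spray_can_mid, offcut_mid, hammer, brush from where it was at the start of the episode above 0.03 m).
It also fails if it takes over 58 s, if anything falls off the work surface, if the arm or the gripper's body presses on something with over 40 N, if the wrist force passes 120 N, or if a joint passes its speed limit or range.

## Working session

There is one attempt and no reset: what is moved stays moved. The work goes in short steps, Python scripts to look and compute and a tool call to move; the robot and the scene stay as the last step left them, time stands still between calls to the robot, and variables do not carry over. Pictures are saved under pics/ and viewed, about 8 in all and at most 12, crops included, and the job is handed in when it is done.

Besides the shell and the picture viewer there is one more tool, called as name(argument=value, ...) on one line, values as JSON. move_arm: Moves the arm, as the interface text tells. Its arguments: {"type":"object","properties":{"increments":{"type":"array","items":{"type":"array","items":{"type":"number"}}},"grip":{"type":"number"}},"required":["increments"]}

```bash
ls; mkdir -p pics; python3 - <<'E'
from cell import ctrl, eyes
import cv2, numpy as np
print(ctrl.read_state())
ims=[]
for n in ["scene","side"]:
    im=eyes.get_image(n); cv2.imwrite(f"pics/{n}0.png",im[:,:,::-1]); c=eyes.calibration(n); print(n,c)
print(eyes.calibration("wrist"))
E
```

```text
pics
{'clock': 0.0, 'qpos': array([ 1.16918872,  0.62938008,  0.0384518 ,  1.5183686 , -0.02698984,
        0.9962743 , -0.02002512]), 'qd': array([-0.00119163, -0.0015541 , -0.00097701, -0.00097905, -0.00208511,
        0.00035485,  0.00044171]), 'tau': array([-3.43189686e-04, -5.63392639e+01,  1.22583613e+00, -1.93445313e+01,
        1.08653257e-02,  1.06102740e-02, -1.87758928e-05]), 'eef_pos': array([ 214.0100652 , -613.10127138,  230.36706297]), 'tool_rot': array([-3.13968111e+00,  4.12691311e-05,  3.35780078e-01]), 'force': array([-0.7624921 , -0.67793731,  0.32995951]), 'torque': array([ 0.05056779,  0.00913043, -0.00721799]), 'width': 85.31295247488063}
scene {'fx': 452.51762724615566, 'fy': 452.51762724615566, 'cx': 255.52729530134224, 'cy': 189.09010876034006, 'pose': array([[-9.09864261e-01, -2.89994578e-01,  2.96732492e-01,
         9.81165123e+02],
       [ 4.14402059e-01, -6.70408154e-01,  6.15486669e-01,
         8.61433528e+02],
       [ 2.04440848e-02,  6.82975879e-01,  7.30154770e-01,
         1.14299094e+03],
       [ 0.00000000e+00,  0.00000000e+00,  0.00000000e+0
[... 254 characters left out ...]
01,  6.63651465e-01, -5.98628028e-01,
        -5.49123915e+02],
       [-1.08251779e-02,  6.65710274e-01,  7.46131789e-01,
         9.43174114e+02],
       [ 0.00000000e+00,  0.00000000e+00,  0.00000000e+00,
         1.00000000e+00]])}
{'fx': 295.0422286401978, 'fy': 295.0422286401978, 'cx': 257.57680438623964, 'cy': 190.79143676760216, 'tool_from_camera': array([[-8.77003517e-04,  9.51519559e-01,  3.07586997e-01,
         7.92247712e+01],
       [ 9.99999600e-01,  7.79863631e-04,  4.38730081e-04,
         5.80053334e-01],
       [ 1.77584341e-04,  3.07587258e-01, -9.51519862e-01,
        -1.43594924e+02],
       [ 0.00000000e+00,  0.00000000e+00,  0.00000000e+00,
         1.00000000e+00]])}
```

View pics/scene0.png

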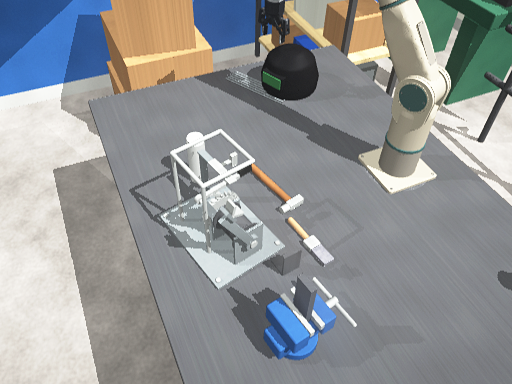

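View pics/side0.png

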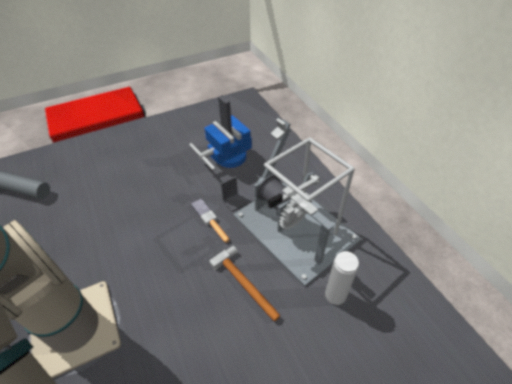

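```bash
python3 - <<'E'
import cv2, numpy as np
a=cv2.imread("pics/scene0.png")[115:295,155:305]; b=cv2.imread("pics/side0.png")[115:315,225:375]
def r(i): return cv2.resize(i,None,fx=2.66,fy=2.66,interpolation=cv2.INTER_CUBIC)
a,b=r(a),r(b); h=max(a.shape[0],b.shape[0])
p=lambda i:cv2.copyMakeBorder(i,0,h-i.shape[0],0,0,cv2.BORDER_CONSTANT)
o=np.hstack([p(a),p(b)]); print(o.shape); cv2.imwrite("pics/crop1.png",o)
E
```

```text
(532, 798, 3)
```

View pics/crop1.png

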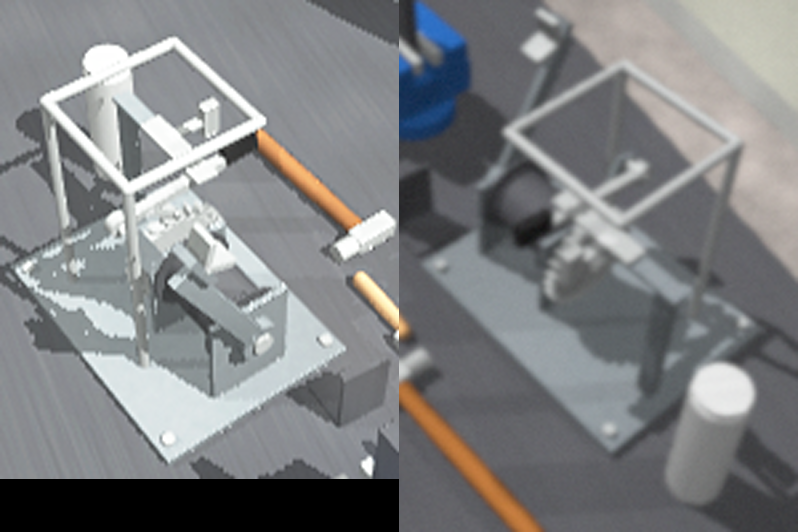

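```bash
cat > h.py <<'E'
import numpy as np, cv2
from cell import ctrl, eyes
from scipy.spatial.transform import Rotation as R
def ray(c,px,T=None):
    T=c["pose"] if T is None else T
    d=np.array([(px[0]-c["cx"])/c["fx"],-(px[1]-c["cy"])/c["fy"],-1.])
    return T[:3,3],T[:3,:3]@d
def onz(c,px,z,T=None):
    o,d=ray(c,px,T); return o+d*(z-o[2])/d[2]
def proj(c,p,T=None):
    T=c["pose"] if T is None else T
    q=T[:3,:3].T@(np.asarray(p)-T[:3,3]); return np.array([c["cx"]+c["fx"]*q[0]/-q[2],c["cy"]-c["fy"]*q[1]/-q[2]])
def rigid(A,B):
    A=np.array(A,float);B=np.array(B,float);a=A.mean(0);b=B.mean(0)
    X=(A-a)@np.array([1,1j]);Y=(B-b)@np.array([1,1j]); yaw=np.angle((X.conj()*Y).sum())
    M=np.array([[np.cos(yaw),-np.sin(yaw)],[np.sin(yaw),np.cos(yaw)]]); t=b-M@a
    return yaw,t,np.linalg.norm((M@A.T).T+t-B,axis=1)
E
python3 - <<'E'
from h import *
L=[(85,-100),(85,55),(-75,55),(-75,-100)]
S={"scene":[(45,100),(130,190),(265,122),(175,40)],"side":[(738-399,143),(622-399,65),(508-399,132),(622-399,218)]}
O={"scene":(155,115),"side":(225,115)}
AA=[];BB=[]
for n in S:
    c=eyes.calibration(n); W=[onz(c,np.array(p)/2.66+O[n],300)[:2] for p in S[n]]
    print(n,np.round(W),rigid(L,W)); AA+=L;BB+=W
yaw,t,e=rigid(AA,BB); print(yaw,t,e)
c=eyes.calibration("side"); print("can",onz(c,np.array((724-399,395))/2.66+O["side"],185))
E
```

```text
scene [[ 792.  -65.]
 [ 756.   90.]
 [ 597.   55.]
 [ 634. -102.]] (np.float64(0.22735006496991783), array([684.98304629,  15.00917757]), array([2.76628909, 2.21604298, 3.55931926, 3.22309492]))
side [[792. -66.]
 [755.  86.]
 [601.  51.]
 [640. -97.]] (np.float64(0.23221600951956142), array([686.83009348,  14.35153719]), array([2.32409011, 2.38219793, 0.58361339, 4.84997306]))
0.22973682867021314 [685.90750006  14.68088061] [2.00488272 2.29828272 4.49708813 3.24816955 2.32125299 1.90690718
 0.67191774 5.47084169]
can [ 671.78719819 -241.30430852  185.        ]
```

```bash
cat >> h.py <<'E'
YAW,T0=0.2297,np.array([685.9,14.7])
def w(p): # stand->world
    c,s=np.cos(YAW),np.sin(YAW); return np.array([T0[0]+c*p[0]-s*p[1],T0[1]+s*p[0]+c*p[1],p[2]])
def inc(g,tilt,back=0.):
    """increments to put grasp point at stand point g, retreated 'back' mm along tool z"""
    t=np.radians(tilt); M=R.from_euler('z',YAW).as_matrix()@np.array([[np.cos(t),0,np.sin(t)],[0,-1,0],[np.sin(t),0,-np.cos(t)]])
    tcp=w(g)+M[:,2]*(19-back); s=ctrl.read_state(); C=R.from_euler('xyz',s["tool_rot"]).as_matrix()
    d=C.T@(tcp-s["eef_pos"]); r=R.from_matrix(C.T@M).as_rotvec(degrees=True)
    print("inc",np.round(d/10,2),np.round(r,2),"tcp",np.round(tcp),"t",round(s["clock"],2))
E
python3 - <<'E'
from h import *
inc((-90,-55,211),40,120)
E
```

```text
inc [ 49.25 -39.91  -5.72] [-2.22 39.97  5.8 ] tcp [548. -74. 288.] t 0.1
```

move_arm(increments=[[49.2,-39.9,-5.7,0,0,0],[49.2,-39.9,-5.7,0,0,0],[49.2,-39.9,-5.7,-2.2,40,5.8],[49.2,-39.9,-5.7,-2.2,40,5.8],[49.2,-39.9,-5.7,-2.2,40,5.8],[49.2,-39.9,-5.7,-2.2,40,5.8],[49.2,-39.9,-5.7,-2.2,40,5.8],[49.2,-39.9,-5.7,-2.2,40,5.8],[49.2,-39.9,-5.7,-2.2,40,5.8],[49.2,-39.9,-5.7,-2.2,40,5.8],[49.2,-39.9,-5.7,-2.2,40,5.8],[49.2,-39.9,-5.7,-2.2,40,5.8],[49.2,-39.9,-5.7,-2.2,40,5.8],[49.2,-39.9,-5.7,-2.2,40,5.8],[49.2,-39.9,-5.7,-2.2,40,5.8],[49.2,-39.9,-5.7,-2.2,40,5.8],[49.2,-39.9,-5.7,-2.2,40,5.8],[49.2,-39.9,-5.7,-2.2,40,5.8]], grip=0.18)

```text
clock: 1.9
eef_pos: [549.2, -84.7, 310.2]
tool_rot: [-3.125, -0.666, 0.227]
force: [-0.6, 0.1, 0.2]
width: 50.5
```

```bash
python3 - <<'E'
from h import *
inc((-90,-55,211),40,120)
s=ctrl.read_state(); print(s["force"],s["width"])
c=eyes.calibration("wrist"); im=eyes.get_image("wrist")
T=np.eye(4);T[:3,:3]=R.from_euler('xyz',s["tool_rot"]).as_matrix();T[:3,3]=s["eef_pos"];T=T@c["tool_from_camera"]
im=np.ascontiguousarray(cv2.resize(im[:,:,::-1],(800,600)))
for p in [(-90,-55,211),(-90,-55,233),(-90,0,200),(-75,-22,300)]:
    q=proj(c,w(p),T); print(p,np.round(q,1),np.round(q*1.5625)); cv2.drawMarker(im,tuple(int(v) for v in q*1.5625),(0,0,255),cv2.MARKER_CROSS,14,1)
cv2.imwrite("pics/wrist1.png",im)
E
```

```text
inc [-1.29 -1.04  1.78] [-0.83  1.82 -0.13] tcp [548. -74. 288.] t 1.9
[-0.58761593  0.08758195  0.24487477] 50.52198552234331
(-90, -55, 211) [247.4 195.7] [387. 306.]
(-90, -55, 233) [246.3 187.3] [385. 293.]
(-90, 0, 200) [191.6 199.3] [299. 311.]
(-75, -22, 300) [193. 131.] [302. 205.]
```

View pics/wrist1.png

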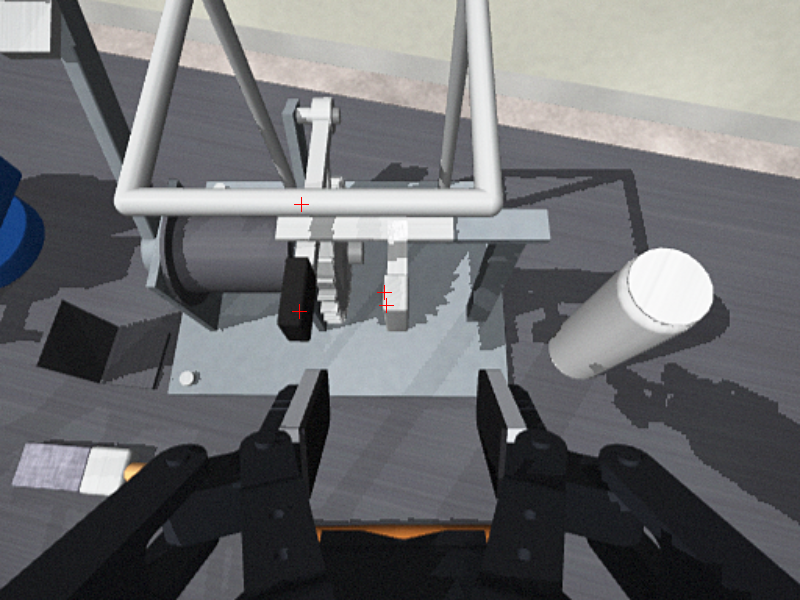

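```bash
python3 - <<'E'
from h import *
s=ctrl.read_state();c=eyes.calibration("wrist")
T=np.eye(4);T[:3,:3]=R.from_euler('xyz',s["tool_rot"]).as_matrix();T[:3,3]=s["eef_pos"];T=T@c["tool_from_camera"]
for p in [(-75,55,300),(-75,-100,300),(-101,-48,233),(-101,-62,233),(-101,-48,189),(-101,-62,189),(-112,7,214),(-112,-7,214),(-68,7,214),(-68,-7,214)]:
    print(p,np.round(proj(c,w(p),T)*1.5625))
inc((-90,-58,211),40,65)
E
```

```text
(-75, 55, 300) [125. 205.]
(-75, -100, 300) [483. 205.]
(-101, -48, 233) [372. 312.]
(-101, -62, 233) [397. 312.]
(-101, -48, 189) [377. 334.]
(-101, -62, 189) [399. 334.]
(-112, 7, 214) [279. 340.]
(-112, -7, 214) [303. 340.]
(-68, 7, 214) [286. 270.]
(-68, -7, 214) [309. 270.]
inc [-1.12 -0.66  7.27] [-0.83  1.82 -0.13] tcp [583. -69. 246.] t 1.95
```

move_arm(increments=[[-1.0,-0.3,3.5,-0.8,1.8,-0.1],[-1.0,-0.4,7.3,-0.8,1.8,-0.1],[-1.0,-0.4,7.3,-0.8,1.8,-0.1],[-1.0,-0.4,7.3,-0.8,1.8,-0.1],[-1.0,-0.4,7.3,-0.8,1.8,-0.1]])

```text
clock: 2.45
eef_pos: [592.8, -82.9, 283.0]
tool_rot: [-3.11, -0.641, 0.233]
force: [-0.2, -0.1, -0.7]
width: 50.3
```

```bash
python3 - <<'E'
from h import *
inc((-88,-59,211),40,0)
s=ctrl.read_state(); print(s["force"],s["width"])
c=eyes.calibration("wrist"); im=eyes.get_image("wrist")
T=np.eye(4);T[:3,:3]=R.from_euler('xyz',s["tool_rot"]).as_matrix();T[:3,3]=s["eef_pos"];T=T@c["tool_from_camera"]
im=np.ascontiguousarray(im[100:340,100:420,::-1]); im=cv2.resize(im,None,fx=2.5,fy=2.5,interpolation=cv2.INTER_CUBIC)
for p in [(-101,-48,233),(-101,-62,233),(-101,-48,189),(-101,-62,189),(-79,-48,233),(-79,-62,233),(-112,7,214),(-112,-7,214),(-68,7,214),(-68,-7,214)]:
    q=(proj(c,w(p),T)-100)*2.5; print(p,np.round(q)); cv2.drawMarker(im,tuple(int(v) for v in q),(0,0,255),cv2.MARKER_CROSS,10,1)
cv2.imwrite("pics/wrist2.png",im)
E
```

```text
inc [-2.2  -1.18  9.2 ] [-1.95  3.25  0.1 ] tcp [626. -60. 196.] t 2.45
[-0.20349533 -0.1063529  -0.69744534] 50.299984243580674
(-101, -48, 233) [308. 353.]
(-101, -62, 233) [356. 354.]
(-101, -48, 189) [325. 374.]
(-101, -62, 189) [366. 375.]
(-79, -48, 233) [312. 279.]
(-79, -62, 233) [359. 280.]
(-112, 7, 214) [138. 396.]
(-112, -7, 214) [182. 396.]
(-68, 7, 214) [156. 259.]
(-68, -7, 214) [198. 260.]
```

View pics/wrist2.png

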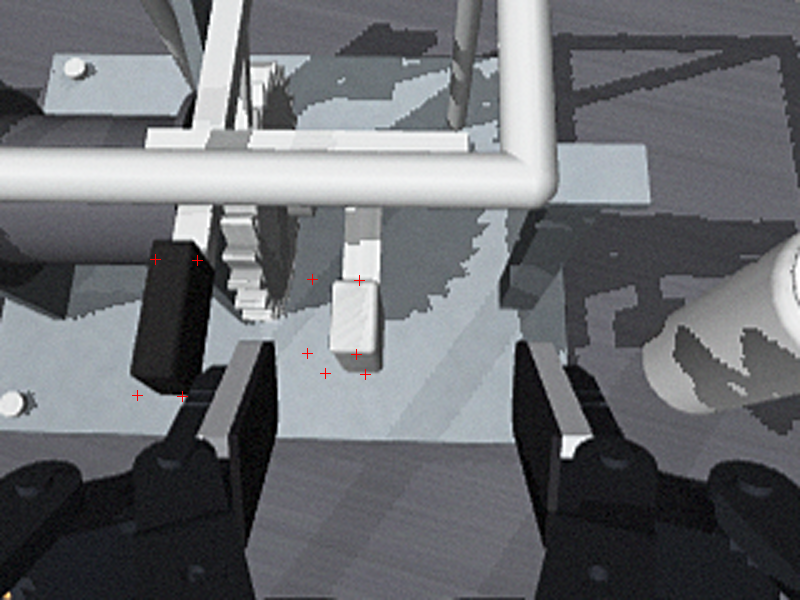

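```bash
python3 - <<'E'
from h import *
s=ctrl.read_state(); print(s["qpos"],s["qd"],s["clock"])
inc((-88,-60,211),40,30)
E
```

```text
[ 0.526615    0.34264313 -0.32012989  2.143513   -1.09926091  0.23348475
 -0.04493505] [-5.44617854e-05 -8.08142180e-03  4.60902604e-04 -1.12692118e-03
  1.78316959e-03  6.44544433e-04 -1.39328732e-04] 2.5
inc [-2.39 -1.19  6.23] [-1.93  3.22  0.11] tcp [607. -65. 219.] t 2.5
```

```bash
cat > fit.py <<'E'
import numpy as np, itertools
from scipy.spatial.transform import Rotation as R
from scipy.optimize import least_squares
D=[([ 1.16918872,  0.62938008,  0.0384518 ,  1.5183686 , -0.02698984,0.9962743 , -0.02002512],[214.01,-613.10,230.37],[-3.13968,0.00004,0.33578]),
([ 0.526615,0.34264313,-0.32012989,2.143513,-1.09926091,0.23348475,-0.04493505],[592.8,-82.9,283.0],[-3.110,-.641,.233])]
def fk(q,s,c,d,L):
    h,a,e1,e2,b,f,t=L
    M=R.from_euler('z',s[0]*q[0]+c); p=np.array([0,0,h])
    M=M*R.from_euler('y',s[1]*q[1])*R.from_euler('z',s[2]*q[2]); p=p+M.apply([e1,0,a])
    M=M*R.from_euler('y',s[3]*q[3])*R.from_euler('z',s[4]*q[4]); p=p+M.apply([e2,0,b])
    M=M*R.from_euler('y',s[5]*q[5]); p=p+M.apply([f,0,t]); M=M*R.from_euler('z',s[6]*q[6]+d)
    return p,M
if __name__=="__main__":
    out=[]
    for s in itertools.product([1,-1],repeat=4):
        S=[s[0],1,s[1],1,s[2],1,s[3]]
        for c0 in (-2.4,-.07):
            f=lambda x:np.concatenate([(fk(q,S,x[0],x[1],np.zeros(7))[1].inv()*R.from_euler('xyz',r)).as_rotvec() for q,p,r in D])
            r=min((least_squares(f,[c0,d0]) for d0 in (0,1.57,3.14,-1.57)),key=lambda r:r.cost); out.append((r.cost,S,r.x))
    out.sort(key=lambda o:o[0])
    for o in out[:4]: print(o)
    _,S,x=out[0]
    g=lambda L:np.concatenate([fk(q,S,*x,L)[0]-p for q,p,r in D]+[(L-[300,320,0,0,320,0,280])*.003])
    r=least_squares(g,[300,320,0,0,320,0,280]); print(np.round(r.x,1),np.round(r.fun,1))
E
python3 fit.py
```

```text
(np.float64(4.237886251962946e-07), [-1, 1, -1, 1, -1, 1, -1], array([7.66053051e-05, 1.57096605e+00]))
(np.float64(4.237886251963275e-07), [-1, 1, -1, 1, -1, 1, -1], array([7.66050911e-05, 1.57096605e+00]))
(np.float64(0.0005930482128784729), [-1, 1, -1, 1, -1, 1, 1], array([0.01318403, 1.64772827]))
(np.float64(0.0005930482128784743), [-1, 1, -1, 1, -1, 1, 1], array([0.01318403, 1.64772827]))
[1110.9 -430.2  542.4  159.8  457.7 -166.6 -170.1] [ 0.6  0.2  0.  -0.  -0.  -0.   2.4 -2.3  1.6  0.5  0.4 -0.5 -1.4]
```

```bash
python3 - <<'E'
from fit import *
S=[-1,1,-1,1,-1,1,-1];x=[0,1.5708]
for mask in ([1,1,0,0,1,0,1],[1,1,1,0,1,0,1],[1,1,1,0,1,1,1],[1,1,1,1,1,0,1],[1,1,1,1,1,1,1]):
    m=np.array(mask,float)
    g=lambda L:np.concatenate([fk(q,S,*x,L*m)[0]-p for q,p,r in D]+[(L-[300,320,30,-30,320,0,280])*.02])
    r=least_squares(g,[300,320,30,-30,320,0,280]); print(np.round(r.x*m,1),np.round(r.fun[:6],1))
E
```

```text
[279.1 586.1   0.   -0.  370.9   0.  322. ] [29.   4.6 -1.6 -5.6 17.   1.6]
[458.6 291.9 230.7  -0.  344.7   0.  138.5] [18.4  9.3  2.2  1.8 -3.7 -2.2]
[488.7 130.2 445.2  -0.  310.7  48.8 -68.4] [14.6  6.3  0.8  0.6 -0.7 -0.9]
[590.7  66.3 418.   30.7 344.2   0.  -45.6] [13.2  5.2  0.3  0.2 -0.  -0.4]
[715.4  34.9 311.8  71.2 399.6 -80.3  52.1] [12.6  4.9  0.  -0.  -0.2 -0.2]
```

```bash
python3 - <<'E'
from h import *
inc((-220,-60,330),5)
E
```

```text
inc [-6.78 -1.7  -8.49] [ -1.83 -31.77   0.69] tcp [487. -93. 311.] t 2.5
```

move_arm(increments=[[-3,-0.5,-8.5,0,-8,0],[-6.8,-1.7,-8.5,-1.8,-31.8,0.7],[-6.8,-1.7,-8.5,-1.8,-31.8,0.7],[-6.8,-1.7,-8.5,-1.8,-31.8,0.7],[-6.8,-1.7,-8.5,-1.8,-31.8,0.7],[-6.8,-1.7,-8.5,-1.8,-31.8,0.7],[-6.8,-1.7,-8.5,-1.8,-31.8,0.7],[-6.8,-1.7,-8.5,-1.8,-31.8,0.7]])

```text
clock: 3.3
eef_pos: [486.2, -93.7, 310.5]
tool_rot: [-3.14, -0.087, 0.229]
force: [-0.9, -0.0, 0.6]
width: 50.5
```

```bash
cat > log.py <<'E'
import json
from cell import ctrl
s=ctrl.read_state(); r=[list(map(float,s[k])) for k in ("qpos","eef_pos","tool_rot")]
open("log.jsonl","a").write(json.dumps(r)+"\n"); print([[round(v,3) for v in k] for k in r],s["clock"])
E
python3 log.py
```

```text
[[-0.089, 0.284, 0.321, 1.902, -0.163, 0.898, -1.027], [486.179, -93.687, 310.544], [-3.14, -0.087, 0.229]] 3.3
```

```bash
cat > fit2.py <<'E'
from fit import *
import json
S=np.array([-1,1,-1,1,-1,1,-1])
DD=D+[tuple(json.loads(l)) for l in open("log.jsonl")]
def fk2(q,L):
    # offsets xyz per link: base(x? none) h ; link2 (ex,ey,a); link4 (ex,ey,b); link6 (ex,ey,t)
    q=S*np.array(q); Z=lambda v:R.from_euler('z',v); Y=lambda v:R.from_euler('y',v)
    M=Z(q[0]);p=np.array([0,0,L[0]]); M=M*Y(q[1])*Z(q[2]); p=p+M.apply(L[1:4]); M=M*Y(q[3])*Z(q[4]); p=p+M.apply(L[4:7]); M=M*Y(q[5]); p=p+M.apply(L[7:10])
    return p,M*Z(q[6]+np.pi/2)
P0=np.array([300,0,0,350,0,0,350,0,0,280.])
g=lambda L:np.concatenate([(fk2(q,L)[0]-p) for q,p,r in DD]+[(L-P0)*.01*np.array([1,1,3,1,1,3,1,1,3,1])])
if __name__=="__main__":
    r=least_squares(g,P0); print(np.round(r.x,1),np.round(r.fun[:3*len(DD)],1))
    q=[-0.089, 0.284, 0.321, 1.902, -0.163, 0.898, -1.027]
    for j5 in (-1,-.16,.7,1.5): q2=q[:];q2[4]=j5; print(j5,np.round(fk2(q2,P0)[1].as_matrix()[:,2],2))
E
python3 fit2.py
```

```text
[355.4   1.5 -11.1 551.8   1.8  -8.1 365.2 -19.   -8.1 370. ] [ 0.4  0.1 -0.1  0.   0.  -0.  -0.2 -0.4  0.1]
-1 [ 0.4   0.52 -0.76]
-0.16 [ 0.08  0.02 -1.  ]
0.7 [ 0.05 -0.6  -0.8 ]
1.5 [ 0.29 -0.9  -0.33]
```

```bash
cat > ik.py <<'E'
from fit2 import *
import h
L=least_squares(g,P0).x
lo=np.array([-3.06,-.37,-1.25,.18,-1.1,.23,-2.94])+.05; hi=np.array([3.06,2.12,1.32,2.47,4.24,1.98,2.94])-.05
def target(gp,tilt,flip,back=0):
    t=np.radians(tilt); f=-1 if flip else 1
    M=R.from_euler('z',h.YAW).as_matrix()@np.array([[f*np.cos(t),0,np.sin(t)],[0,-f,0],[f*np.sin(t),0,-np.cos(t)]])
    return h.w(gp)+M[:,2]*(19-back),R.from_matrix(M)
def ik(p,M,seed):
    f=lambda q:np.concatenate([(fk2(q,L)[0]-p)/100,(fk2(q,L)[1].inv()*M).as_rotvec(),.0003*(q-seed)])
    r=least_squares(f,np.clip(seed,lo+.01,hi-.01),bounds=(lo,hi)); return r.x,np.abs(r.fun[:6]).max()
if __name__=="__main__":
    rng=np.random.default_rng(0)
    for name,gp in (("tab",(-90,-58,211)),("grip",(-98,0,195)),("gripup",(-96,0,230))):
      for tilt in (25,32,40):
        for flip in (0,1):
            sol=[]
            for k in range(25):
                q,e=ik(*target(gp,tilt,flip),rng.uniform(np.maximum(lo,-1.5),np.minimum(hi,3)))
                if e<2e-3 and not any(np.abs(q-s).max()<.3 for s in sol): sol.append(q)
            sol.sort(key=lambda q:-min((q-lo).min(),(hi-q).min()))
            print(name,tilt,flip,len(sol),*[np.round(q,2) for q in sol[:3]])
E
timeout 500 python3 ik.py
```

```text
tab 25 0 3 [ 0.92  0.81 -1.2   2.09  1.38  0.63 -2.46] [ 0.68  0.61 -0.74  2.1   1.08  0.28 -2.23] [ 0.04  0.51  0.13  2.04 -0.89  0.28 -0.38]
tab 25 1 3 [ 0.92  0.81 -1.2   2.09  1.38  0.63  0.68] [ 0.68  0.61 -0.74  2.1   1.08  0.28  0.91] [ 0.04  0.51  0.13  2.04 -0.89  0.28  2.77]
tab 32 0 1 [ 0.97  0.83 -1.2   2.19  1.71  0.56 -2.74]
tab 32 1 2 [ 0.83  0.67 -0.88  2.18  1.79  0.28  0.28] [ 0.97  0.83 -1.2   2.19  1.71  0.56  0.41]
tab 40 0 2 [ 0.86  0.7  -0.86  2.25  2.57  0.32  2.72] [ 0.44  0.54 -0.25  2.2   3.84  0.28  1.33]
tab 40 1 3 [ 0.85  0.69 -0.83  2.25  2.62  0.3  -0.47] [ 1.02  0.88 -1.2   2.28  2.14  0.56  0.06] [ 0.44  0.54 -0.25  2.2   3.84  0.28 -1.81]
grip 25 0 2 [ 0.59  0.61 -0.73  2.18  1.45  0.28 -2.68] [ 0.82  0.81 -1.2   2.18  1.53  0.66 -2.72]
grip 25 1 2 [ 0.8   0.77 -1.13  2.18  1.52  0.59  0.42] [ 0.59  0.61 -0.73  2.18  1.45  0.28  0.46]
grip 32 0 0
grip 32 1 2 [ 0.86  0.83 -1.19  2.27  1.87  0.63  0.14] [ 0.65  0.63 -0.75  2.25  2.17  0.28 -0.21]
grip 40 0 3 [ 0.55  0.61 -0.55  2.32  3.03  0.38  2.1 ] [ 0.7   0.68 -0.78  2.34  2.7   0.44  2.48] [ 0.86
[... 181 characters left out ...]
5  0.36 -0.33] [ 0.58  0.53 -0.73  2.15  1.09  0.28 -2.36] [ 0.84  0.72 -1.2   2.14  1.36  0.62 -2.59]
gripup 25 1 3 [-0.16  0.46  0.24  2.09 -0.9   0.28  2.67] [ 0.84  0.72 -1.2   2.14  1.36  0.62  0.56] [ 0.58  0.53 -0.73  2.15  1.09  0.28  0.79]
gripup 32 0 1 [ 0.88  0.74 -1.2   2.24  1.72  0.56 -2.89]
gripup 32 1 2 [ 0.72  0.59 -0.87  2.23  1.82  0.29  0.12] [ 0.88  0.74 -1.2   2.24  1.72  0.56  0.25]
gripup 40 0 4 [ 0.83  0.68 -0.99  2.33  2.36  0.44  2.8 ] [ 0.23  0.47 -0.13  2.26  3.75  0.3   1.28] [ 0.66  0.56 -0.69  2.3   2.8   0.3   2.33]
gripup 40 1 3 [ 0.92  0.79 -1.2   2.34  2.16  0.59 -0.12] [ 0.3   0.47 -0.22  2.26  3.65  0.28 -1.74] [ 0.62  0.55 -0.64  2.29  2.9   0.28 -0.92]
```

```bash
cat > sim.py <<'E'
from ik import *
def step(q,p,M,n=40,wn=0.0):
    q=np.array(q,float); p0,M0=fk2(q,L); rv=(M0.inv()*M).as_rotvec()
    for k in range(1,n+1):
        pt=p0+(p-p0)*k/n; Mt=M0*R.from_rotvec(rv*k/n)
        for _ in range(3):
            pc,Mc=fk2(q,L); e=np.concatenate([(pt-pc)/300,(Mt*Mc.inv()).as_rotvec()])
            J=np.zeros((6,7))
            for i in range(7):
                qq=q.copy();qq[i]+=1e-5;pp,MM=fk2(qq,L);J[:,i]=np.concatenate([(pp-pc)/300,(MM*Mc.inv()).as_rotvec()])/1e-5
            q=np.clip(q+J.T@np.linalg.solve(J@J.T+1e-4*np.eye(6),e),lo-.05,hi+.05)
    pc,Mc=fk2(q,L); return q,np.linalg.norm(p-pc),np.linalg.norm((M*Mc.inv()).as_rotvec())
if __name__=="__main__":
    q0=DD[0][0]
    q,*e=step(q0,np.array([592.8,-82.9,283.]),R.from_euler('xyz',[-3.11,-.641,.233])); print(np.round(q,2),e,"real",np.round(DD[1][0],2))
    q,*e=step(DD[1][0],np.array(DD[2][1]),R.from_euler('xyz',DD[2][2])); print(np.round(q,2),e,"real",np.round(DD[2][0],2))
    q=np.array(DD[2][0]); G=np.array([.95,.8,-1.1,2.2,2.0,.55,.15])
    G=ik(*target((-90,-58,211),36,1,100),G)[0]; print("goal",np.round(G,2))
    for n in (1,2,4,8):
        q=np.array(DD[2][0])
        for k in range(1,n+1): 
            w=DD[2][0]+(G-DD[2][0])*k/n; q,*e=step(q,*fk2(w,L),n=max(3,40//n))
        print(n,np.round(q,2),np.round(e,3))
E
python3 sim.py
```

```text
[ 0.67  0.36 -0.52  2.16 -0.89  0.23 -0.25] [np.float64(25.716249877817862), np.float64(0.06943236894740284)] real [ 0.53  0.34 -0.32  2.14 -1.1   0.23 -0.04]
[-0.05  0.28  0.27  1.9  -0.14  0.89 -1.05] [np.float64(4.693125004429157e-09), np.float64(3.958823214327886e-11)] real [-0.09  0.28  0.32  1.9  -0.16  0.9  -1.03]
goal [ 1.15  0.55 -1.2   2.29  1.57  0.28  0.5 ]
1 [ 0.4   0.3  -0.19  2.21 -1.1   0.23 -2.94] [12.342  0.276]
2 [ 1.06  0.46 -1.01  2.29  1.53  0.23  0.53] [39.152  0.106]
4 [ 0.95  0.38 -0.84  2.3   1.11  0.23  0.93] [78.531  0.212]
8 [ 0.93  0.37 -0.82  2.3   0.94  0.23  1.09] [82.491  0.223]
```

```bash
cat > plan.py <<'E'
from sim import *
rng=np.random.default_rng(1); q0=np.array(DD[-1][0]); best=[]
G=np.array([.97,.83,-1.15,2.2,1.8,.6,.35])
def ts(p): v=p[:2]-h.T0; return np.cos(h.YAW)*v[0]+np.sin(h.YAW)*v[1]
P=[target((-90,-58,211),36,1,b) for b in (70,0)]
for k in range(60):
    wq=np.clip(q0+(G-q0)*rng.uniform(.5,1.1)+rng.normal(0,[.3,.25,.3,.25,.4,.3,.3]),lo,hi); wq[5]=max(wq[5],.5)
    p,M=fk2(wq,L)
    if p[2]<260 or ts(p)>-190 or M.as_matrix()[2,2]>-.3: continue
    q,e1,r1=step(q0,p,M,n=12)
    if e1>3 or r1>.02: continue
    qa,e2,r2=step(q,*P[0],n=12)
    if e2>3 or r2>.02: continue
    qb,e3,r3=step(qa,*P[1],n=6)
    m=min(min((x-lo).min(),(hi-x).min()) for x in (q,qa,qb)); best.append((m if e3<2 else -1,wq,p,M.as_euler('xyz'),q,qa,qb))
best.sort(key=lambda b:-b[0])
for b in best[:3]: print(*[np.round(x,2) for x in b],sep="\n"); print()
print(len(best))
E
timeout 550 python3 plan.py
```

```text
0
```

```bash
cat > plan2.py <<'E'
from sim import *
print("feasibility of pregrasps (margin .05), seeds around G")
G=np.array([.97,.83,-1.15,2.2,1.8,.6,.35])
for tilt in (28,32,36,40):
    for b in (0,30,50,70,90):
        q,e=ik(*target((-90,-58,211),tilt,1,b),G); print(tilt,b,round(e,4),np.round(q,2))
q0=np.array(DD[-1][0]); rng=np.random.default_rng(1); c=[0]*4
for k in range(40):
    wq=np.clip(q0+(G-q0)*rng.uniform(.5,1.1)+rng.normal(0,[.3,.25,.3,.25,.4,.3,.3]),lo,hi); wq[5]=max(wq[5],.5)
    p,M=fk2(wq,L); v=p[:2]-h.T0; ts=np.cos(h.YAW)*v[0]+np.sin(h.YAW)*v[1]
    c[0]+=p[2]<260; c[1]+=ts>-190; c[2]+=M.as_matrix()[2,2]>-.3
    q,e,r=step(q0,p,M,n=10); c[3]+=e>3 or r>.02
    if k<8: print(np.round(p),np.round(M.as_matrix()[:,2],2),np.round(wq,2),np.round(q,2),round(e,1))
print(c)
E
timeout 550 python3 plan2.py
```

```text
feasibility of pregrasps (margin .05), seeds around G
28 0 0.0 [ 0.94  0.81 -1.2   2.14  1.51  0.59  0.57]
28 30 0.0 [ 0.98  0.73 -1.2   2.15  1.39  0.54  0.66]
28 50 0.0 [ 1.    0.67 -1.2   2.15  1.29  0.51  0.74]
28 70 0.0 [ 1.02  0.62 -1.2   2.15  1.17  0.48  0.84]
28 90 0.0 [ 1.05  0.56 -1.2   2.15  1.04  0.45  0.96]
32 0 0.0 [ 0.97  0.82 -1.19  2.19  1.71  0.54  0.4 ]
32 30 0.0 [ 1.01  0.74 -1.2   2.2   1.61  0.49  0.47]
32 50 0.0 [ 1.03  0.69 -1.2   2.21  1.52  0.45  0.54]
32 70 0.0 [ 1.06  0.63 -1.2   2.22  1.41  0.4   0.63]
32 90 0.0 [ 1.1   0.56 -1.2   2.22  1.28  0.36  0.75]
36 0 0.0 [ 0.99  0.85 -1.19  2.23  1.93  0.54  0.22]
36 30 0.0 [ 1.03  0.76 -1.19  2.25  1.86  0.47  0.26]
36 50 0.0 [ 1.07  0.71 -1.2   2.26  1.8   0.42  0.3 ]
36 70 0.0 [ 1.1   0.65 -1.2   2.27  1.73  0.37  0.36]
36 90 0.0 [ 1.14  0.59 -1.2   2.28  1.63  0.31  0.44]
40 0 0.0 [ 1.02  0.88 -1.2   2.28  2.14  0.56  0.06]
40 30 0.0 [ 1.06  0.79 -1.19  2.3   2.12  0.48  0.05]
40 50 0.0 [ 1.09  0.73 -1.19  2.31  2.1   0.43  0.05]
40 70 0.0 [ 1.13  0.68 -1.2   2.32  2.07  0.37  0.06]
40 90 0.0 [ 1.17  0.62 -
[... 431 characters left out ...]
 47. 245.] [ 0.74 -0.16 -0.66] [ 0.48  0.83 -1.2   2.28  2.04  1.21  0.12] [ 0.51 -0.37 -1.25  2.47 -0.52  1.67  1.43] 835.8
[ 313. -408.   29.] [ 0.1   0.09 -0.99] [ 1.55  0.97 -0.9   2.06  1.07  0.66  0.34] [ 1.11  0.79 -0.23  2.05  0.09  0.33  1.25] 0.0
[653.  43. 216.] [ 0.57  0.16 -0.8 ] [ 0.78  0.82 -1.2   2.18  1.86  0.61  0.21] [ 0.4   0.52 -0.56  2.15 -1.1   0.23 -2.81] 125.7
[ 411. -229.   94.] [ 0.2  -0.12 -0.97] [ 1.23  0.91 -1.2   2.38  1.58  0.87  0.02] [0.41 0.56 0.09 2.4  0.84 0.23 0.77] 107.9
[649. -60. 335.] [ 0.72 -0.02 -0.69] [ 0.98  0.53 -1.2   2.22  1.94  0.5   0.04] [ 0.37  0.3  -0.28  2.15  3.14  0.23 -1.25] 51.4
[np.int64(28), np.int64(22), np.int64(0), np.int64(27)]
```

```bash
cat > fast.py <<'E'
from ik import *
def rz(a): c,s=np.cos(a),np.sin(a); return np.array([[c,-s,0],[s,c,0],[0,0,1.]])
def ry(a): c,s=np.cos(a),np.sin(a); return np.array([[c,0,s],[0,1.,0],[-s,0,c]])
OFF=[np.zeros(3),np.array(L[1:4]),np.array(L[4:7]),np.array(L[7:10])]
def fkj(q):
    a=S*q; M=np.eye(3);p=np.array([0,0,L[0]]);ax=[];o=[]
    for i in range(7):
        ax.append(S[i]*(M[:,2] if i%2==0 else M[:,1])); o.append(p); M=M@(rz(a[i]) if i%2==0 else ry(a[i]))
        if i==2: p=p+M@OFF[1]
        if i==4: p=p+M@OFF[2]
        if i==5: p=p+M@OFF[3]
    J=np.array([np.concatenate([np.cross(x,p-y)/300,x]) for x,y in zip(ax,o)]).T
    return p,M@rz(np.pi/2),J
def rv(M): return cv2.Rodrigues(M)[0].ravel()
import cv2
def step(q,p,M,n=12):
    q=np.array(q,float);p0,M0,_=fkj(q);r=rv(M0.T@M)
    for k in range(1,n+1):
        pt=p0+(p-p0)*k/n;Mt=M0@cv2.Rodrigues(r*k/n)[0]
        for _ in range(3):
            pc,Mc,J=fkj(q); e=np.concatenate([(pt-pc)/300,rv(Mt@Mc.T)])
            q=np.clip(q+J.T@np.linalg.solve(J@J.T+1e-4*np.eye(6),e),lo-.05,hi+.05)
    pc,Mc,_=fkj(q); return q,np.linalg.norm(p-pc),np.linalg.norm(rv(M@Mc.T))
def ts(p): v=p[:2]-h.T0; return np.cos(h.YAW)*v[0]+np.sin(h.YAW)*v[1]
def free(p,M):
    b=p-200*M[:,2]; return p[2]>270 and ts(p)<-200 and np.hypot(*p[:2])>300 and M[2,2]<-.3 and (ts(b)<-150 or b[2]>420) and b[2]>p[2]+80
def tgt(*a): p,M=target(*a); return p,M.as_matrix()
def marg(q): return min((q-lo).min(),(hi-q).min())+.05
E
cat > plan3.py <<'E'
from fast import *
import time
rng=np.random.default_rng(2); q0=np.array(DD[-1][0]); t0=time.time()
G=np.array([1.1,.65,-1.15,2.27,1.8,.37,.36]); W=np.array([.5,.5,1,.5,1,.5,.7]); P=[tgt((-90,-58,211),36,1,b) for b in (70,0)]
beam=[(9,q0,[])]; good=[]
for lev in range(4):
    new=[]
    for _,q,path in beam:
        for k in range(150):
            wq=np.clip(q+(G-q)*rng.uniform(.1,1.1)+rng.normal(0,[.4,.3,.4,.3,.6,.4,.5]),lo,hi); p,M,_=fkj(wq)
            if not free(p,M): continue
            qn,e,r=step(q,p,M)
            if e>2 or r>.02 or marg(qn)<.06: continue
            d=np.linalg.norm(W*(qn-G)); new.append((d,qn,path+[(p,M,qn)]))
    new.sort(key=lambda b:b[0]); beam=new[:10]
    print(lev,len(new),[round(b[0],2) for b in beam[:3]],np.round(beam[0][1],2),round(time.time()-t0))
    for d,q,path in new[:30]:
        qa,e1,r1=step(q,*P[0]); qb,e2,r2=step(qa,*P[1])
        if max(e1,e2)<2 and max(r1,r2)<.02: good.append((min(marg(qa),marg(qb)),path,qa,qb))
    if good: break
good.sort(key=lambda g:-g[0])
for m,path,qa,qb in good[:2]:
    print("m",m); [print(np.round(p),np.round(R.from_matrix(M).as_euler('xyz'),2),"tool z",np.round(M[:,2],2),np.round(qq,2)) for p,M,qq in path]; print(np.round(qa,2),np.round(qb,2))
E
timeout 560 python3 plan3.py
```

```text
0 16 [np.float64(1.62), np.float64(1.86), np.float64(1.96)] [-0.2   0.46  0.01  2.07  0.98  1.18  0.31] 1
1 185 [np.float64(1.38), np.float64(1.55), np.float64(1.56)] [-0.04  0.41  0.02  2.23  1.56  0.89  0.68] 15
2 115 [np.float64(1.2), np.float64(1.27), np.float64(1.31)] [-0.94 -0.07 -0.67  2.3   1.87  0.45  0.6 ] 28
3 102 [np.float64(1.12), np.float64(1.16), np.float64(1.16)] [-0.61  0.11 -0.63  2.4   1.42  0.6   0.55] 43
```

```bash
cat > plan4.py <<'E'
from fast import *
import time
rng=np.random.default_rng(5); q0=np.array(DD[-1][0]); t0=time.time()
Gs=[np.array(x) for x in ([1.1,.65,-1.1,2.27,1.8,.4,.36],[.69,.68,-.76,2.34,2.72,.44,-.69],[.55,.61,-.55,2.32,3.03,.38,-1.1],[.3,.47,-.22,2.26,3.65,.35,-1.74],[.55,.61,-.55,2.32,3.03,.38,2.1])]
W=np.array([.3,.5,1,.5,1,.5,.7]); PP=[[tgt((-90,-58,211),t,f,b) for b in (60,0)] for t in (30,36,41) for f in (0,1)]
beam=[(9,q0,[])]; good=[]
for lev in range(4):
    new=[]
    for _,q,path in beam:
        for k in range(250 if lev else 1200):
            G=Gs[rng.integers(len(Gs))]
            wq=np.clip(q+(G-q)*rng.uniform(.1,1.1)+rng.normal(0,[.4,.3,.4,.3,.6,.4,.5]),lo,hi); p,M,_=fkj(wq)
            if not free(p,M): continue
            qn,e,r=step(q,p,M,8)
            if e>2 or r>.02 or marg(qn)<.06: continue
            d=min(np.linalg.norm(W*(qn-G)) for G in Gs); new.append((d,qn,path+[(p,M,qn)]))
    new.sort(key=lambda b:b[0]); beam=new[:12]
    print(lev,len(new),[round(b[0],2) for b in beam[:3]],np.round(beam[0][1],2),round(time.time()-t0))
    for d,q,path in new[:60]:
        for i,P in enumerate(PP):
            qa,e1,r1=step(q,*P[0],8)
            if e1>3 or r1>.03: continue
            qb,e2,r2=step(qa,*P[1],5)
            if e2<3 and r2<.03: good.append((min(marg(qa),marg(qb)),i,path,qa,qb))
    if len(good)>1 or time.time()-t0>400: break
good.sort(key=lambda g:-g[0]); print(len(good))
for m,i,path,qa,qb in good[:3]:
    print("m",m,i); [print(np.round(p),np.round(R.from_matrix(M).as_euler('xyz'),2),"tool z",np.round(M[:,2],2),np.round(qq,2)) for p,M,qq in path]; print(np.round(qa,2),np.round(qb,2))
E
timeout 570 python3 plan4.py
```

```text
0 151 [np.float64(0.86), np.float64(1.0), np.float64(1.0)] [ 0.33  0.36  0.41  2.4   3.09  0.58 -1.59] 9
12
m 0.06775317679445776 5
[ 557. -442.  553.] [2.2  0.78 0.63] tool z [ 0.14 -0.9  -0.42] [-0.23  0.37  0.61  1.76  1.17  0.85 -0.97]
[ 0.44  0.41 -0.2   2.26  4.15  0.3  -2.13] [ 0.31  0.54 -0.07  2.22  3.98  0.38 -1.97]
m 0.032640798124447826 5
[ 528. -390.  433.] [2.44 0.61 0.87] tool z [ 0.21 -0.75 -0.63] [-0.22  0.33  0.6   1.96  1.04  0.62 -0.96]
[ 0.52  0.42 -0.29  2.26  4.08  0.26 -2.05] [ 0.36  0.54 -0.14  2.21  3.92  0.35 -1.9 ]
m 0.031229590683988742 5
[ 486. -411.  354.] [2.74 1.11 1.63] tool z [ 0.44 -0.8  -0.41] [-0.1   0.47  0.65  2.4   2.55  0.7  -1.8 ]
[ 0.37  0.41 -0.1   2.26  4.21  0.33 -2.19] [ 0.26  0.54 -0.    2.22  4.03  0.41 -2.03]
```

```bash
cat > plan5.py <<'E'
from fast import *
import time
rng=np.random.default_rng(7); q0=np.array(DD[-1][0]); t0=time.time()
Gs=[np.array(x) for x in ([.69,.68,-.76,2.34,2.72,.44,-.69],[.55,.61,-.55,2.32,3.03,.38,-1.1],[.3,.47,-.22,2.26,3.65,.35,-1.74],[.33,.36,.41,2.4,3.09,.58,-1.59])]
def mission(t): return [tgt(g,t,1,b) for g,b in (((-90,-58,211),60),((-90,-58,211),0),((-90,-116,211),0),((-90,-116,211),60),((-98,0,195),60),((-98,0,195),0),((-93,0,232),0),((-98,0,195),0),((-98,0,195),60))]
MI={t:mission(t) for t in (35,38,41,44)}; good=[]
while time.time()-t0<450:
    G=Gs[rng.integers(len(Gs))]
    wq=np.clip(q0+(G-q0)*rng.uniform(.1,1.1)+rng.normal(0,[.4,.3,.4,.3,.6,.4,.5]),lo,hi); p,M,_=fkj(wq)
    if not free(p,M): continue
    q1,e,r=step(q0,p,M,8)
    if e>2 or r>.02 or marg(q1)<.06: continue
    for t in MI:
        q=q1; qs=[]
        for P in MI[t]:
            q,e,r=step(q,*P,6); qs.append(q)
            if e>3 or r>.03: break
        else: good.append((min(marg(x) for x in qs),t,p,M,q1,qs))
good.sort(key=lambda g:-g[0]); print(len(good))
for m,t,p,M,q1,qs in good[:4]: print("m",round(m,3),t,np.round(p),np.round(R.from_matrix(M).as_euler('xyz'),3),np.round(M[:,2],2),np.round(q1,2)); 
for x in good[0][5]: print(np.round(x,2))
E
timeout 570 python3 plan5.py
```

```text
453
m 0.054 44 [ 478. -277.  319.] [-3.092  1.079  1.85 ] [ 0.2  -0.86 -0.47] [-0.47  0.54  0.52  2.3   1.47  0.8  -1.11]
m 0.054 44 [ 547. -369.  442.] [2.968 1.11  1.928] [ 0.47 -0.77 -0.44] [-0.21  0.29  0.58  2.21  1.98  0.56 -1.04]
m 0.054 44 [ 363. -251.  275.] [2.853 0.341 1.006] [ 0.07 -0.42 -0.9 ] [-0.15  0.22  0.45  2.3   0.63  0.53 -0.76]
m 0.054 44 [ 384. -509.  341.] [-3.018  1.026  2.211] [ 0.41 -0.75 -0.51] [ 0.47  0.35  0.43  2.38  2.97  0.57 -1.58]
[ 0.52  0.43 -0.26  2.31  3.95  0.37 -1.89]
[ 0.39  0.56 -0.16  2.26  3.81  0.44 -1.77]
[ 0.57  0.59 -0.25  2.17  4.01  0.38 -1.87]
[ 0.72  0.48 -0.39  2.22  4.19  0.31 -2.02]
[ 0.32  0.44 -0.14  2.42  3.68  0.48 -1.71]
[ 0.23  0.57 -0.09  2.36  3.59  0.56 -1.64]
[ 0.27  0.49 -0.15  2.32  3.64  0.43 -1.71]
[ 0.23  0.57 -0.08  2.36  3.59  0.56 -1.64]
[ 0.32  0.44 -0.14  2.42  3.68  0.48 -1.71]
```

```bash
cat >> h.py <<'E'
def incp(p,M):
    s=ctrl.read_state(); C=R.from_euler('xyz',s["tool_rot"]).as_matrix()
    print("inc",np.round(C.T@(np.array(p)-s["eef_pos"])/10,2),np.round(R.from_matrix(C.T@M).as_rotvec(degrees=True),1),round(s["clock"],2),np.round(s["qpos"],2),np.round(s["force"],1))
def incf(g,tilt,back=0.):
    """flipped tool (tool x towards robot)"""
    t=np.radians(tilt); M=R.from_euler('z',YAW).as_matrix()@np.array([[-np.cos(t),0,np.sin(t)],[0,1,0],[-np.sin(t),0,-np.cos(t)]])
    tcp=w(g)+M[:,2]*(19-back); print("tcp",np.round(tcp),end=" "); incp(tcp,M)
E
python3 - <<'E'
from h import *
incp([384,-509,341],R.from_euler('xyz',[-3.018,1.026,2.211]).as_matrix())
E
```

```text
inc [-19.04  38.12  -4.79] [ -48.7  -46.8 -101.2] 3.3 [-0.09  0.28  0.32  1.9  -0.16  0.9  -1.03] [-0.9 -0.   0.6]
```

move_arm(increments=[[-1.3,2.5,-0.3,-3.2,-3.1,-6.7],[-2.5,5.1,-0.6,-6.5,-6.2,-13.5],[-3.8,7.6,-1,-9.7,-9.4,-20.2],[-5.1,10.2,-1.3,-13,-12.5,-27],[-6.3,12.7,-1.6,-16.2,-15.6,-33.7],[-7.6,15.2,-1.9,-19.5,-18.7,-40.5],[-8.9,17.8,-2.2,-22.7,-21.8,-47.2],[-10.2,20.3,-2.6,-26,-25,-54],[-11.4,22.9,-2.9,-29.2,-28.1,-60.7],[-12.7,25.4,-3.2,-32.5,-31.2,-67.5],[-14,28,-3.5,-35.7,-34.3,-74.2],[-15.2,30.5,-3.8,-39,-37.4,-81],[-16.5,33,-4.2,-42.2,-40.6,-87.7],[-17.8,35.6,-4.5,-45.5,-43.7,-94.5],[-19,38.1,-4.8,-48.7,-46.8,-101.2],[-19,38.1,-4.8,-48.7,-46.8,-101.2],[-19,38.1,-4.8,-48.7,-46.8,-101.2]])

```text
clock: 5.0
eef_pos: [382.6, -508.4, 342.4]
tool_rot: [-3.104, 1.002, 2.041]
force: [-0.0, -0.2, 0.5]
width: 50.3
```

```bash
python3 log.py; python3 - <<'E'
from h import *
incf((-90,-60,211),44,70)
from fast import *
s=ctrl.read_state(); q=s["qpos"]
for P in (tgt((-90,-60,211),44,1,70),tgt((-90,-60,211),44,1,0)):
    q,e,r=step(q,*P,12); print(np.round(q,2),round(e,1),round(r,3))
E
```

```text
[[0.378, 0.334, 0.375, 2.344, 2.564, 0.518, -1.365], [382.641, -508.357, 342.377], [-3.104, 1.002, 2.041]] 5.0
tcp [577. -72. 248.] inc [ 24.17  36.33 -21.61] [-61.1  10.5 -48.7] 5.0 [ 0.38  0.33  0.38  2.34  2.56  0.52 -1.37] [-0.  -0.2  0.5]
[ 0.6   0.41 -0.41  2.35  3.75  0.33 -1.71] 0.0 0.0
[ 0.43  0.56 -0.27  2.29  3.6   0.42 -1.59] 0.0 0.0
```

move_arm(increments=[[2,3,-1.8,-5.1,0.9,-4.1],[4,6.1,-3.6,-10.2,1.7,-8.1],[6,9.1,-5.4,-15.3,2.6,-12.2],[8.1,12.1,-7.2,-20.4,3.5,-16.2],[10.1,15.1,-9,-25.5,4.4,-20.3],[12.1,18.2,-10.8,-30.5,5.2,-24.3],[14.1,21.2,-12.6,-35.6,6.1,-28.4],[16.1,24.2,-14.4,-40.7,7,-32.5],[18.1,27.2,-16.2,-45.8,7.9,-36.5],[20.1,30.3,-18,-50.9,8.7,-40.6],[22.2,33.3,-19.8,-56,9.6,-44.6],[24.2,36.3,-21.6,-61.1,10.5,-48.7],[24.2,36.3,-21.6,-61.1,10.5,-48.7],[24.2,36.3,-21.6,-61.1,10.5,-48.7],[24.2,36.3,-21.6,-61.1,10.5,-48.7]])

```text
clock: 6.5
eef_pos: [578.2, -72.7, 247.4]
tool_rot: [-3.141, 0.767, -2.914]
force: [0.5, -0.3, -0.0]
width: 49.9
```

```bash
python3 log.py; cat > wv.py <<'E'
import sys
from h import *
s=ctrl.read_state(); c=eyes.calibration("wrist"); im=eyes.get_image("wrist")
T=np.eye(4);T[:3,:3]=R.from_euler('xyz',s["tool_rot"]).as_matrix();T[:3,3]=s["eef_pos"];T=T@c["tool_from_camera"]
im=np.ascontiguousarray(cv2.resize(im[:,:,::-1],(800,600),interpolation=cv2.INTER_CUBIC))
for p in [(-101,-48,233),(-101,-62,233),(-101,-48,189),(-101,-62,189),(-79,-48,233),(-79,-62,233),(-112,7,214),(-112,-7,214),(-112,7,186),(-112,-7,186),(-75,55,300),(-75,-100,300)]:
    q=proj(c,w(p),T)*1.5625; print(p,np.round(q),end=" "); cv2.drawMarker(im,tuple(int(v) for v in q),(0,0,255),cv2.MARKER_CROSS,10,1)
cv2.imwrite(sys.argv[1],im)
E
python3 wv.py pics/wrist3.png; python3 -c "
from h import *
incf((-90,-60,211),44,70)"
```

```text
[[0.868, 0.498, -0.814, 2.334, 3.026, 0.263, -0.97], [578.164, -72.672, 247.433], [-3.141, 0.767, -2.914]] 6.5
(-101, -48, 233) [435. 368.] (-101, -62, 233) [401. 368.] (-101, -48, 189) [432. 275.] (-101, -62, 189) [401. 275.] (-79, -48, 233) [432. 385.] (-79, -62, 233) [401. 385.] (-112, 7, 214) [571. 314.] (-112, -7, 214) [536. 314.] (-112, 7, 186) [560. 256.] (-112, -7, 186) [527. 256.] (-75, 55, 300) [702. 555.] (-75, -100, 300) [303. 555.] tcp [577. -72. 248.] inc [ 0.06  0.06 -0.07] [-0.2 -0.  -0.1] 6.55 [ 0.87  0.5  -0.81  2.33  3.03  0.26 -0.97] [-0.  0. -0.]
```

View pics/wrist3.png

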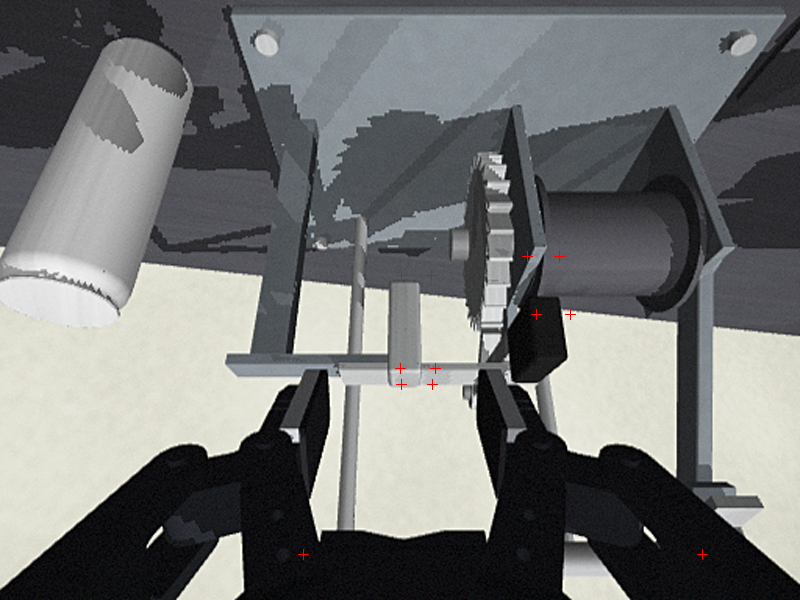

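move_arm(increments=[[0,0.05,2.5,0,0,0],[0,0.05,5,0,0,0],[0,0.05,7.2,0,0,0],[0,0.05,7.2,0,0,0],[0,0.05,7.2,0,0,0]])

```text
clock: 7.05
eef_pos: [627.9, -59.8, 196.2]
tool_rot: [-3.141, 0.769, -2.913]
force: [0.1, -0.0, -0.6]
width: 50.4
```

move_arm(increments=[[0,0,0,0,0,0],[0,0,0,0,0,0],[0,0,0,0,0,0],[0,0,0,0,0,0],[0,0,0,0,0,0]], grip=-1)

```text
clock: 7.55
eef_pos: [628.5, -60.2, 197.2]
tool_rot: [-3.14, 0.77, -2.912]
force: [-4.5, -2.6, 6.7]
width: 13.1
```

```bash
python3 log.py; python3 - <<'E'
from h import *
s=ctrl.read_state();print(s["force"],s["width"])
incf((-90,-117,211),44,0)
from fast import *
q=s["qpos"]
for P in (tgt((-90,-117,211),44,1,0),tgt((-90,-117,211),44,1,70),tgt((-105,0,195),44,1,70),tgt((-105,0,195),44,1,0)):
    q,e,r=step(q,*P,12); print(np.round(q,2),round(e,1),round(r,3))
E
```

```text
[[0.692, 0.633, -0.686, 2.274, 2.984, 0.373, -0.921], [628.462, -60.178, 197.181], [-3.14, 0.77, -2.912]] 7.55
[-4.5071181  -2.5954555   6.67379408] 13.12770047377428
tcp [ 638. -117.  197.] inc [ 0.26 -5.72 -0.26] [-0.1  0.1 -0. ] 7.55 [ 0.69  0.63 -0.69  2.27  2.98  0.37 -0.92] [-4.5 -2.6  6.7]
[ 0.84  0.67 -0.73  2.2   3.08  0.26 -0.9 ] 0.0 0.0
[ 1.02  0.55 -0.87  2.26  3.12  0.23 -0.94] 23.0 0.066
[ 0.72  0.48 -0.79  2.46  2.92  0.43 -0.98] 0.0 0.0
[ 0.58  0.64 -0.7   2.4   2.88  0.54 -0.92] 0.0 0.0
```

move_arm(increments=[[0,-0.6,0,0,0,0],[0,-1.4,0,0,0,0],[0,-2.2,0,0,0,0],[0,-3,0,0,0,0],[0,-3.8,0,0,0,0],[0,-4.5,0,0,0,0],[0,-5.1,0,0,0,0],[0,-5.5,0,0,0,0],[0,-5.7,0,0,0,0],[0,-5.8,0,0,0,0],[0,-5.8,0,0,0,0],[0,-5.8,0,0,0,0]])

```text
clock: 8.75
eef_pos: [640.2, -110.8, 197.1]
tool_rot: [3.139, 0.769, -2.906]
force: [-7.1, 8.1, 8.6]
width: 13.5
```

move_arm(increments=[[0,-0.3,0,0,0,0],[0,-0.6,0,0,0,0],[0,-0.6,0,0,0,0],[0,-0.6,0,0,0,0]])

```text
clock: 9.15
eef_pos: [640.3, -110.8, 197.0]
tool_rot: [3.134, 0.767, -2.899]
force: [-9.3, 17.5, 10.7]
width: 13.2
```

```bash
python3 log.py; python3 - <<'E'
from h import *
s=ctrl.read_state();print(s["force"],s["width"])
E
```

```text
[[0.836, 0.675, -0.736, 2.191, 3.084, 0.251, -0.892], [640.296, -110.824, 196.996], [3.134, 0.767, -2.899]] 9.15
[-9.33441631 17.52738182 10.67242326] 13.228661580117647
```

```bash
python3 - <<'E'
from h import *
from fast import *
q0=ctrl.read_state()["qpos"]
for t in (30,36,40,44,48):
  for g,b in (((-90,-113,211),50),((-90,-108,211),50),((-130,-110,211),0),((-115,-110,251),0)):
    q,e,r=step(q0,*tgt(g,t,1,b),10); q2,e2,r2=step(q,*tgt((-105,-2,205),44,1,70),10); print(t,g,b,np.round(q,2),round(e,1),round(r,3),"->",np.round(q2,2),round(e2,1),round(r2,3))
E
```

```text
30 (-90, -113, 211) 50 [ 0.6   0.39 -0.4   2.08  2.72  0.23 -0.69] 166.9 0.481 -> [ 0.77  0.47 -0.85  2.45  2.86  0.4  -0.93] 0.0 0.0
30 (-90, -108, 211) 50 [ 0.59  0.38 -0.39  2.09  2.71  0.23 -0.69] 164.9 0.476 -> [ 0.77  0.47 -0.85  2.45  2.86  0.4  -0.93] 0.0 0.0
30 (-130, -110, 211) 0 [ 0.65  0.5  -0.48  2.14  2.87  0.23 -0.8 ] 110.7 0.319 -> [ 0.75  0.46 -0.81  2.45  2.91  0.39 -0.98] 0.0 0.0
30 (-115, -110, 251) 0 [ 0.6   0.4  -0.4   2.09  2.72  0.23 -0.7 ] 161.6 0.466 -> [ 0.77  0.46 -0.84  2.45  2.87  0.4  -0.93] 0.0 0.0
36 (-90, -113, 211) 50 [ 0.81  0.48 -0.67  2.15  2.97  0.23 -0.88] 94.0 0.271 -> [ 0.74  0.46 -0.81  2.45  2.92  0.39 -0.98] 0.0 0.0
36 (-90, -108, 211) 50 [ 0.8   0.48 -0.66  2.16  2.96  0.23 -0.88] 91.3 0.263 -> [ 0.74  0.46 -0.81  2.45  2.92  0.39 -0.98] 0.0 0.0
36 (-130, -110, 211) 0 [ 0.78  0.57 -0.64  2.2   3.01  0.23 -0.88] 48.2 0.139 -> [ 0.73  0.45 -0.79  2.45  2.94  0.39 -1.  ] 0.0 0.0
36 (-115, -110, 251) 0 [ 0.79  0.48 -0.65  2.14  2.96  0.23 -0.88] 93.0 0.268 -> [ 0.74  0.46 -0.81  2.45  2.91  0.39 -0.98] 0.0 0.0
40 (-90, -113, 211) 50 [ 0.89  0
[... 844 characters left out ...]
74  0.45 -0.8   2.45  2.93  0.39 -0.99] 0.0 0.0
44 (-115, -110, 251) 0 [ 0.93  0.57 -0.81  2.23  3.08  0.23 -0.93] 12.9 0.037 -> [ 0.74  0.45 -0.8   2.45  2.93  0.39 -0.99] 0.0 0.0
48 (-90, -113, 211) 50 [ 1.01  0.63 -0.87  2.3   3.15  0.32 -0.92] 0.0 0.0 -> [ 0.74  0.46 -0.81  2.45  2.92  0.39 -0.98] 0.0 0.0
48 (-90, -108, 211) 50 [ 1.    0.62 -0.87  2.31  3.14  0.33 -0.93] 0.0 0.0 -> [ 0.74  0.46 -0.81  2.45  2.92  0.39 -0.98] 0.0 0.0
48 (-130, -110, 211) 0 [ 0.97  0.69 -0.82  2.34  3.16  0.42 -0.9 ] 0.0 0.0 -> [ 0.74  0.46 -0.81  2.45  2.92  0.39 -0.98] 0.0 0.0
48 (-115, -110, 251) 0 [ 0.98  0.62 -0.86  2.28  3.13  0.3  -0.93] 0.0 0.0 -> [ 0.74  0.45 -0.81  2.45  2.92  0.39 -0.99] 0.0 0.0
```

move_arm(increments=[[0,0.6,0,0,0,0],[0,0.6,0,0,0,0],[0,0.6,0,0,0,0],[0,0.6,0,0,0,0],[0,0.6,0,0,0,0]], grip=0.18)

```text
clock: 9.65
eef_pos: [641.8, -117.1, 196.2]
tool_rot: [-3.141, 0.769, -2.913]
force: [0.3, 0.5, -0.4]
width: 50.5
```

move_arm(increments=[[1.4,0.3,-1.4,0,0,0],[2.9,0.5,-2.8,0,0,0],[4.7,0.5,-4.5,0,0,0],[4.7,0.5,-4.5,0,0,0],[4.7,0.5,-4.5,0,0,0]])

```text
clock: 10.15
eef_pos: [577.4, -126.9, 196.0]
tool_rot: [-3.141, 0.77, -2.914]
force: [0.7, -0.1, 0.4]
width: 50.2
```

```bash
python3 log.py; python3 - <<'E'
from h import *
incf((-105,-2,205),44,70)
E
```

```text
[[0.961, 0.65, -0.792, 2.329, 3.132, 0.331, -0.898], [577.432, -126.886, 196.002], [-3.141, 0.77, -2.914]] 10.15
tcp [550. -19. 242.] inc [-2.98 11.11 -3.48] [-0.1  0.1 -0.1] 10.15 [ 0.96  0.65 -0.79  2.33  3.13  0.33 -0.9 ] [ 0.7 -0.1  0.4]
```

move_arm(increments=[[-1,3,-1.2,0,0,0],[-2,7,-2.4,0,0,0],[-3,11.1,-3.5,0,0,0],[-3,11.1,-3.5,0,0,0],[-3,11.1,-3.5,0,0,0],[-3,11.1,-3.5,0,0,0]])

```text
clock: 10.75
eef_pos: [550.3, -19.1, 242.0]
tool_rot: [-3.141, 0.77, -2.913]
force: [0.4, 0.1, 0.0]
width: 50.4
```

```bash
python3 log.py; python3 wv.py pics/wrist4.png
```

```text
[[0.726, 0.461, -0.792, 2.443, 2.918, 0.397, -0.987], [550.304, -19.143, 242.018], [-3.141, 0.77, -2.913]] 10.75
(-101, -48, 233) [298. 392.] (-101, -62, 233) [265. 392.] (-101, -48, 189) [308. 301.] (-101, -62, 189) [278. 301.] (-79, -48, 233) [307. 405.] (-79, -62, 233) [278. 405.] (-112, 7, 214) [425. 341.] (-112, -7, 214) [393. 341.] (-112, 7, 186) [424. 284.] (-112, -7, 186) [393. 284.] (-75, 55, 300) [543. 568.] (-75, -100, 300) [168. 568.]
```

View pics/wrist4.png

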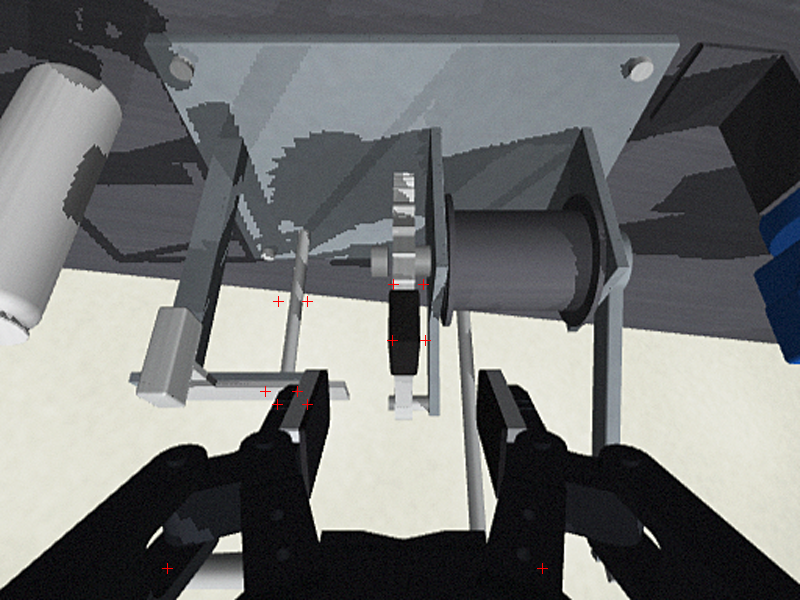

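```bash
python3 - <<'E'
from h import *
incf((-98,-2.7,197),44,0)
for n in ("side","scene"):
    c=eyes.calibration(n)
    for th in (0,.262,.524,.785,1.05): print(n,th,*[np.round(proj(c,w((r*np.cos(th),156,100+r*np.sin(th))))) for r in (100,195)])
from fast import *
q=ctrl.read_state()["qpos"]
for P in (tgt((-98,-2.7,197),44,1,0),tgt((-94,-2.7,232),40,1,0)): q,e,r=step(q,*P,12); print(np.round(q,2),round(e,1),round(r,3))
E
```

```text
tcp [604.  -7. 183.] inc [ 0.09 -0.01  8.04] [-0.1  0.1 -0.1] 10.8 [ 0.73  0.46 -0.79  2.44  2.92  0.4  -0.99] [ 0.2  0.2 -0.3]
side 0 [285. 169.] [305. 156.]
side 0.262 [285. 164.] [305. 146.]
side 0.524 [283. 160.] [302. 138.]
side 0.785 [279. 157.] [296. 132.]
side 1.05 [275. 156.] [287. 129.]
scene 0 [224. 260.] [194. 278.]
scene 0.262 [224. 254.] [195. 266.]
scene 0.524 [227. 247.] [200. 251.]
scene 0.785 [232. 239.] [210. 236.]
scene 1.05 [238. 232.] [223. 220.]
[ 0.58  0.64 -0.69  2.37  2.88  0.52 -0.92] 0.0 0.0
[ 0.52  0.51 -0.62  2.28  2.79  0.28 -0.89] 0.0 0.0
```

```bash
python3 - <<'E'
from h import *
c=eyes.calibration("wrist")
def st(pos,rot,px,y):
    T=np.eye(4);T[:3,:3]=R.from_euler('xyz',rot).as_matrix();T[:3,3]=pos;T=T@c["tool_from_camera"]
    o,d=ray(c,np.array(px)/1.5625,T); Q=np.array([[np.cos(YAW),np.sin(YAW)],[-np.sin(YAW),np.cos(YAW)]])
    o2=Q@(o[:2]-T0);d2=Q@d[:2]; t=(y-o2[1])/d2[1]; return np.round([o2[0]+t*d2[0],o[2]+t*d[2]])
for px in ((516,105),(545,245),(480,340)): print(px,[st([578.2,-72.7,247.4],[-3.141,.767,-2.914],px,y) for y in (15,20,25)])
E
```

```text
(516, 105) [array([-67.,  35.]), array([-53.,  18.]), array([-39.,   1.])]
(545, 245) [array([-75., 155.]), array([-62., 145.]), array([-48., 136.])]
(480, 340) [array([145., 117.]), array([173., 105.]), array([201.,  94.])]
```

move_arm(increments=[[0.1,0,2.5,0,0,0],[0.1,0,5.2,0,0,0],[0.1,0,8,0,0,0],[0.1,0,8,0,0,0],[0.1,0,8,0,0,0]])

```text
clock: 11.3
eef_pos: [602.4, -6.6, 182.6]
tool_rot: [3.14, 0.767, -2.915]
force: [-1.0, -0.2, 0.1]
width: 50.4
```

move_arm(increments=[[0,0,0,0,0,0],[0,0,0,0,0,0],[0,0,0,0,0,0],[0,0,0,0,0,0]], grip=-1)

```text
clock: 11.7
eef_pos: [602.4, -6.6, 184.5]
tool_rot: [-3.14, 0.77, -2.912]
force: [-5.4, -2.8, 6.4]
width: 13.1
```

```bash
python3 log.py; cat > arm.py <<'E'
import sys
from h import *
c=eyes.calibration("scene"); Q=np.array([[np.cos(YAW),np.sin(YAW)],[-np.sin(YAW),np.cos(YAW)]])
x,y=np.meshgrid(np.arange(165,260),np.arange(195,310))
D3=np.stack([(x-c["cx"])/c["fx"],-(y-c["cy"])/c["fy"],-np.ones(x.shape)],-1)@c["pose"][:3,:3].T; o=c["pose"][:3,3]
d2=D3[...,:2]@Q.T; o2=Q@(o[:2]-T0); t=(156-o2[1])/d2[...,1]; X=o2[0]+t*d2[...,0]; Z=o[2]+t*D3[...,2]-100
RR,TH=np.hypot(X,Z),np.arctan2(Z,X)
def grab(name):
    im=eyes.get_image("scene"); cv2.imwrite(f"pics/{name}.png",im[:,:,::-1]); return im
def angle(a,b):
    d=np.abs(a.astype(int)-b.astype(int)).max(2)[195:310,165:260]>25
    m=d&(RR>90)&(RR<185)&(TH>-.5)&(TH<1.25); return np.histogram(TH[m],np.arange(-.5,1.3,.1))[0]
if __name__=="__main__":
    s=ctrl.read_state(); im=grab(sys.argv[1]); print(round(s["clock"],2),np.round(s["eef_pos"],1),np.round(s["force"],1),round(s["width"],1))
    if len(sys.argv)>2:
        ref=cv2.imread(f"pics/{sys.argv[2]}.png")[:,:,::-1]; print(np.round(np.arange(-.5,1.2,.1),1)); print(angle(ref,im))
E
python3 arm.py s0; python3 - <<'E'
from h import *
h=np.array((70,190.));v=np.array((-98,197.))-h
for a in (.2,.25,.3):
    M=np.array([[np.cos(a),np.sin(a)],[-np.sin(a),np.cos(a)]]); print(a,h+M@v,M@v-v)
E
```

```text
[[0.563, 0.638, -0.683, 2.378, 2.873, 0.531, -0.919], [602.427, -6.613, 184.45], [-3.14, 0.77, -2.912]] 11.7
11.7 [602.4  -6.6 184.5] [-5.4 -2.8  6.4] 13.1
0.2 [-93.26049976 230.23691362] [ 4.73950024 33.23691362]
0.25 [-91.04545913 238.34625211] [ 6.95454087 41.34625211]
0.3 [-88.42788873 246.33475014] [ 9.57211127 49.33475014]
```

move_arm(increments=[[-0.5,0,-0.4,0,0.5,0],[-1,0,-0.8,0,1,0],[-1.5,0,-1.2,0,1.5,0],[-2,0,-1.6,0,2,0],[-2.5,0,-1.9,0,2.5,0],[-3,0,-2.3,0,3,0],[-3,0,-2.3,0,3,0]])

```text
clock: 12.45
eef_pos: [607.6, -5.4, 221.2]
tool_rot: [-3.141, 0.716, -2.913]
force: [0.9, -2.1, -3.6]
width: 13.3
```

```bash
python3 log.py; python3 arm.py s1 s0
```

```text
[[0.532, 0.513, -0.634, 2.293, 2.792, 0.3, -0.901], [607.645, -5.382, 221.155], [-3.141, 0.716, -2.913]] 12.45
12.45 [607.6  -5.4 221.2] [ 0.9 -2.1 -3.6] 13.3
[-0.5 -0.4 -0.3 -0.2 -0.1 -0.   0.1  0.2  0.3  0.4  0.5  0.6  0.7  0.8
  0.9  1.   1.1]
[0 0 0 0 0 0 0 0 0 0 0 0 0 0 3 2 2]
```

move_arm(increments=[[0,0,0,0,0,0],[0,0,0,0,0,0],[0,0,0,0,0,0],[0,0,0,0,0,0],[0,0,0,0,0,0],[0,0,0,0,0,0],[0,0,0,0,0,0],[0,0,0,0,0,0],[0,0,0,0,0,0],[0,0,0,0,0,0],[0,0,0,0,0,0],[0,0,0,0,0,0],[0,0,0,0,0,0],[0,0,0,0,0,0],[0,0,0,0,0,0],[0,0,0,0,0,0],[0,0,0,0,0,0],[0,0,0,0,0,0],[0,0,0,0,0,0],[0,0,0,0,0,0]])

```text
clock: 14.5
eef_pos: [607.5, -5.3, 220.5]
tool_rot: [-3.142, 0.716, -2.914]
force: [-3.4, -4.0, -0.2]
width: 13.3
```

```bash
python3 arm.py s2 s0; python3 - <<'E'
import cv2,numpy as np
o=np.hstack([cv2.resize(cv2.imread(f"pics/{n}.png")[190:310,160:290],None,fx=3,fy=3,interpolation=cv2.INTER_CUBIC) for n in ("s0","s2")]); cv2.imwrite("pics/cmp.png",o)
E
```

```text
14.5 [607.5  -5.3 220.5] [-3.4 -4.  -0.2] 13.3
[-0.5 -0.4 -0.3 -0.2 -0.1 -0.   0.1  0.2  0.3  0.4  0.5  0.6  0.7  0.8
  0.9  1.   1.1]
[  0   0   0   0   0   0   0   0   0  26  15   7  52  92  89 100  52]
```

View pics/cmp.png

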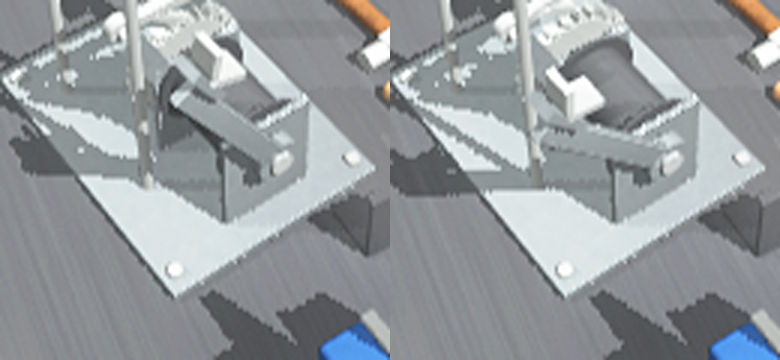

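```bash
cat > blk.py <<'E'
import sys
from h import *
c=eyes.calibration("scene"); Q=np.array([[np.cos(YAW),np.sin(YAW)],[-np.sin(YAW),np.cos(YAW)]])
def polar(px,yb):
    o,d=ray(c,px); o2=Q@(o[:2]-T0); d2=Q@d[:2]; t=(yb-o2[1])/d2[1]; X=o2[0]+t*d2[0]; Z=o[2]+t*d[2]-100; return np.hypot(X,Z),np.arctan2(Z,X)
def blob(a,b): # brightened in b relative to a
    g=lambda i:cv2.GaussianBlur(cv2.cvtColor(i,cv2.COLOR_BGR2GRAY),(3,3),0).astype(int)
    m=((g(b)-g(a)>25)&(g(b)>185)).astype(np.uint8); k=np.zeros_like(m); k[190:310,165:262]=m[190:310,165:262]
    n,l,st,ce=cv2.connectedComponentsWithStats(k); i=1+np.argmax(st[1:,4]); return ce[i],st[i,4]
if __name__=="__main__":
    I=lambda n:cv2.imread(f"pics/{n}.png")
    if len(sys.argv)==1:
        p0,n0=blob(I("s2"),I("s0")); p2,n2=blob(I("s0"),I("s2")); print(p0,n0,p2,n2)
        for yb in (100,110,120,130,140,150): print(yb,np.round(polar(p0,yb),3),np.round(polar(p2,yb),3))
    else:
        s=ctrl.read_state(); cv2.imwrite(f"pics/{sys.argv[1]}.png",eyes.get_image("scene")[:,:,::-1]); p0,_=blob(I("s2"),I("s0")); p,n=blob(I("s0"),I(sys.argv[1]))
        yb=float(sys.argv[2]); print("t",s["clock"],"px",np.round(p,1),n,"r,th",np.round(polar(p,yb),3),"theta",round(polar(p,yb)[1]-polar(p0,yb)[1]+1.047,3),np.round(s["force"],1))
E
python3 blk.py
```

```text
[233.70731707 210.82926829] 123 [221.81333333 220.94666667] 150
100 [103.781   1.337] [107.773   0.935]
110 [119.381   1.308] [123.292   0.964]
120 [135.057   1.286] [138.89    0.986]
130 [150.786   1.269] [154.543   1.004]
140 [166.551   1.254] [170.236   1.018]
150 [182.345   1.243] [185.959   1.031]
```

move_arm(increments=[[0,0,0,0,0,0],[0,0,0,0,0,0],[0,0,0,0,0,0],[0,0,0,0,0,0],[0,0,0,0,0,0],[0,0,0,0,0,0],[0,0,0,0,0,0],[0,0,0,0,0,0],[0,0,0,0,0,0],[0,0,0,0,0,0],[0,0,0,0,0,0],[0,0,0,0,0,0],[0,0,0,0,0,0],[0,0,0,0,0,0],[0,0,0,0,0,0],[0,0,0,0,0,0],[0,0,0,0,0,0],[0,0,0,0,0,0],[0,0,0,0,0,0],[0,0,0,0,0,0]])

```text
clock: 16.55
eef_pos: [607.5, -5.3, 220.5]
tool_rot: [-3.141, 0.716, -2.913]
force: [-4.5, -4.0, -0.6]
width: 13.1
```

```bash
python3 blk.py s3 156
```

```text
t 16.55 px [220.2 237.1] 365 r,th [152.143   0.791] theta 0.602 [-4.5 -4.  -0.6]
```

move_arm(increments=[[0,0,0,0,0,0],[0,0,0,0,0,0],[0,0,0,0,0,0],[0,0,0,0,0,0],[0,0,0,0,0,0],[0,0,0,0,0,0],[0,0,0,0,0,0],[0,0,0,0,0,0],[0,0,0,0,0,0],[0,0,0,0,0,0]])

```text
clock: 17.6
eef_pos: [607.5, -5.4, 220.5]
tool_rot: [-3.142, 0.716, -2.914]
force: [-3.2, -4.1, 0.7]
width: 12.9
```

```bash
python3 blk.py s4 156; python3 - <<'E'
import cv2,numpy as np
o=np.hstack([cv2.resize(cv2.imread(f"pics/{n}.png")[190:310,160:290],None,fx=3,fy=3,interpolation=cv2.INTER_CUBIC) for n in ("s3","s4")]); cv2.imwrite("pics/cmp2.png",o)
E
```

```text
t 17.6 px [208.6 243.7] 450 r,th [179.089   0.651] theta 0.461 [-3.2 -4.1  0.7]
```

View pics/cmp2.png

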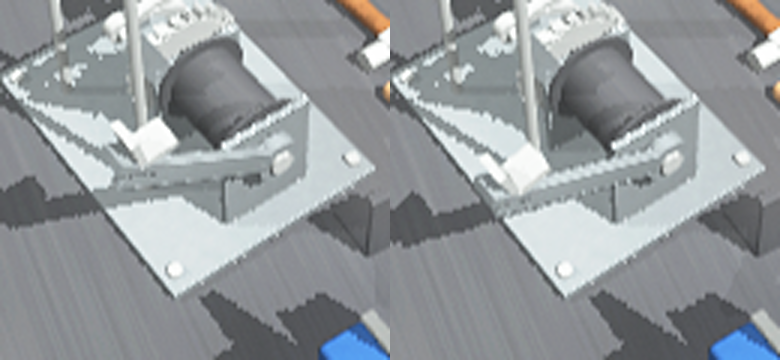

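```bash
cat > blk2.py <<'E'
import sys
from blk import *
for n in sys.argv[1:]:
    im=cv2.imread(f"pics/{n}.png"); g=cv2.cvtColor(im,cv2.COLOR_BGR2GRAY); k=np.zeros_like(g); k[192:310,165:243]=(g>228)[192:310,165:243]
    N,l,st,ce=cv2.connectedComponentsWithStats(k)
    print(n,[(np.round(ce[i],1).tolist(),int(st[i,4]),np.round(polar(ce[i],156),2).tolist()) for i in np.argsort(-st[1:,4])[:4]+1])
for n,p in (("s0",(232.7,210)),("s2",(222.3,222.3)),("s3",(209,237.3)),("s4",(202.7,245.7))): print(n,np.round(polar(p,156),3))
E
python3 blk2.py s0 s2 s3 s4
```

```text
s0 [([233.6, 209.5], 86, [196.88, 1.24]), ([213.5, 200.9], 32, [282.87, 1.14]), ([198.6, 197.5], 29, [332.56, 1.08]), ([208.9, 193.1], 24, [317.64, 1.15])]
s2 [([222.1, 220.2], 116, [197.09, 1.05]), ([184.0, 240.4], 61, [271.59, 0.7]), ([202.0, 261.6], 61, [174.47, 0.29]), ([182.9, 229.9], 54, [297.7, 0.8])]
s3 [([208.7, 235.5], 158, [198.76, 0.79]), ([184.9, 242.1], 75, [265.46, 0.68]), ([182.2, 229.4], 46, [300.85, 0.81]), ([206.6, 272.4], 38, [157.22, -0.07])]
s4 [([197.9, 244.0], 230, [217.55, 0.65]), ([209.5, 267.3], 84, [146.75, 0.04]), ([182.1, 229.4], 49, [301.14, 0.81]), ([213.8, 199.9], 45, [284.81, 1.14])]
s0 [197.793   1.231]
s2 [189.433   1.026]
s3 [193.074   0.761]
s4 [196.602   0.621]
```

move_arm(increments=[[0,0,0,0,0,0],[0,0,0,0,0,0],[0,0,0,0,0,0],[0,0,0,0,0,0],[0,0,0,0,0,0],[0,0,0,0,0,0],[0,0,0,0,0,0]])

```text
clock: 18.35
eef_pos: [607.5, -5.4, 220.5]
tool_rot: [-3.142, 0.716, -2.914]
force: [-3.4, -3.9, -0.8]
width: 13.2
```

```bash
python3 blk.py s5 156; python3 blk2.py s5|head -1; python3 - <<'E'
import cv2,numpy as np
cv2.imwrite("pics/c5.png",cv2.resize(cv2.imread("pics/s5.png")[190:310,160:290],None,fx=4,fy=4,interpolation=cv2.INTER_CUBIC))
E
```

```text
t 18.35 px [192.6 246.8] 281 r,th [230.316   0.616] theta 0.426 [-3.4 -3.9 -0.8]
s5 [([201.0, 251.6], 133, [191.41, 0.52]), ([186.1, 245.5], 100, [254.65, 0.64]), ([210.5, 270.4], 57, [144.94, -0.09]), ([182.8, 229.9], 54, [297.76, 0.8])]
```

View pics/c5.png

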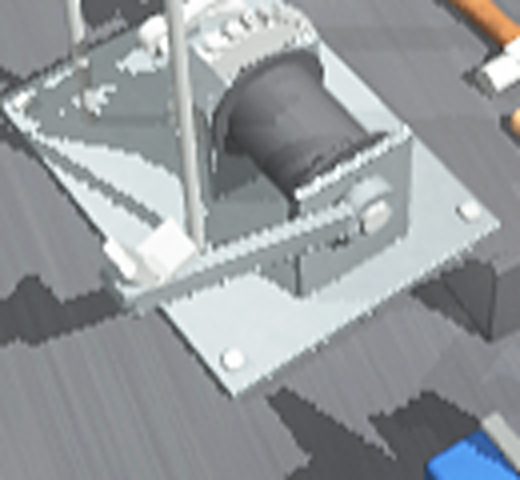

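move_arm(increments=[[0,0,0,0,0,0],[0,0,0,0,0,0],[0,0,0,0,0,0],[0,0,0,0,0,0]])

```text
clock: 18.8
eef_pos: [607.5, -5.4, 220.5]
tool_rot: [-3.141, 0.716, -2.914]
force: [-4.0, -4.2, -0.9]
width: 13.0
```

move_arm(increments=[[0,0,0,0,0,0],[0,0,0,0,0,0],[0,0,0,0,0,0],[0,0,0,0,0,0],[0,0,0,0,0,0]], grip=0.18)

```text
clock: 19.3
eef_pos: [608.4, -4.3, 221.3]
tool_rot: [-3.141, 0.717, -2.912]
force: [-0.7, 0.7, 0.1]
width: 50.3
```

```bash
python3 blk2.py s5|head -1; python3 blk.py s6 156;python3 blk2.py s6|head -1
```

```text
s5 [([201.0, 251.6], 133, [191.41, 0.52]), ([186.1, 245.5], 100, [254.65, 0.64]), ([210.5, 270.4], 57, [144.94, -0.09]), ([182.8, 229.9], 54, [297.76, 0.8])]
t 19.3 px [191.5 265.3] 181 r,th [207.34   0.3 ] theta 0.11 [-0.7  0.7  0.1]
s6 [([193.0, 253.4], 198, [217.14, 0.51]), ([182.6, 229.9], 51, [298.57, 0.8]), ([216.9, 267.4], 43, [124.54, -0.13]), ([185.8, 264.8], 31, [226.86, 0.35])]
```

move_arm(increments=[[1.5,0,-1.3,0,0,0],[3.4,0,-3,0,0,0],[5.3,0,-4.6,0,0,0],[6.8,0,-5.9,0,0,0],[6.8,0,-5.9,0,0,0],[6.8,0,-5.9,0,0,0],[6.8,0,-5.9,0,0,0],[6.8,0,-5.9,0,0,0],[6.8,0,-5.9,0,0,0],[6.8,0,-5.9,0,0,0]])

```text
clock: 20.35
eef_pos: [525.0, -25.8, 223.3]
tool_rot: [3.139, 0.713, -2.912]
force: [-0.4, 0.7, 0.6]
width: 50.3
```

```bash
python3 blk.py s7 156; python3 - <<'E'
from h import *
im=eyes.get_image("scene")[:,:,::-1]; wr=eyes.get_image("wrist")[:,:,::-1]
a=cv2.resize(im[190:310,160:290],(480,443),interpolation=cv2.INTER_CUBIC); b=cv2.resize(wr[80:300,100:430],None,fx=.97,fy=443/220)
a0=np.hstack([a,b]); print(a0.shape); cv2.imwrite("pics/end.png",a0[:,:800])
a=cv2.imread("pics/s7.png"); print("s7-now diff",(np.abs(a.astype(int)-im)[190:310,160:262].max(2)>25).sum()); s=ctrl.read_state(); print(s["clock"],s["qpos"].round(2))
for th in (0,.1,.262): print(th,proj(eyes.calibration("scene"),w((195*np.cos(th),156,100+195*np.sin(th)))))
E
```

```text
t 20.35 px [192.4 271.6] 254 r,th [2.00565e+02 1.60000e-01] theta -0.03 [-0.4  0.7  0.6]
(443, 800, 3)
s7-now diff 7
20.5 [ 0.99  0.65 -1.25  2.47  2.24  0.55 -0.28]
0 [194.3771203  277.59473166]
0.1 [194.11274877 273.40330959]
0.262 [195.03589923 265.70366329]
```

View pics/end.png

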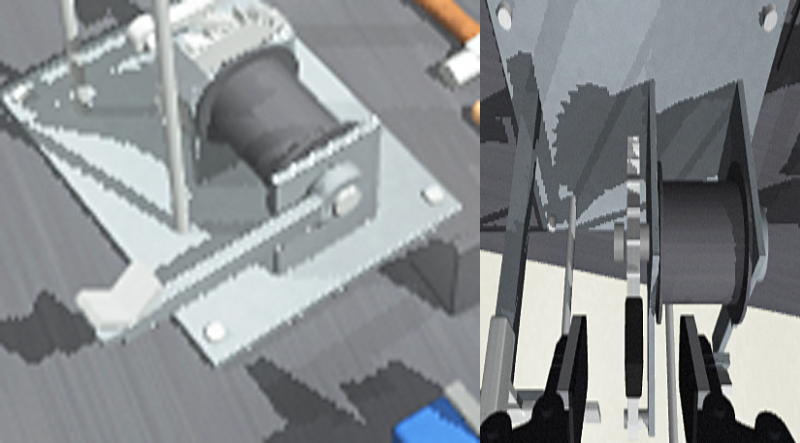

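move_arm(increments=[[-0.8,0,0.6,0,0,0],[-1.5,0,1.2,0,0,0],[-1.5,0,1.2,0,0,0],[-1.5,0,1.2,0,0,0],[-1.5,0,1.2,0,0,0],[-1.5,0,1.2,0,0,0],[-1.5,0,1.2,0,0,0],[-1.5,0,1.2,0,0,0],[-1.5,0,1.2,0,0,0],[-1.5,0,1.2,0,0,0]])

```text
clock: 21.5
eef_pos: [543.5, -21.9, 223.8]
tool_rot: [3.14, 0.713, -2.912]
force: [-0.4, -0.6, 0.7]
width: 50.3
```

```bash
python3 blk.py s8 156; python3 - <<'E'
from h import *
s=ctrl.read_state(); print(s["qpos"].round(3),s["eef_pos"].round(1),s["force"].round(1))
c=eyes.calibration("wrist"); T=np.eye(4);T[:3,:3]=R.from_euler('xyz',s["tool_rot"]).as_matrix();T[:3,3]=s["eef_pos"];T=T@c["tool_from_camera"]
im=eyes.get_image("wrist"); g=im.max(2); 
for z in (186,214): print("grip front pred y0",z,proj(c,w((-112,-2.7,z)),T))
m=(g[150:330,250:268]<45); print("dark rows col mean",[150+i for i in np.flatnonzero(np.diff((m.mean(1)>.6).astype(int)))])
a=cv2.imread("pics/s7.png").astype(int);b=cv2.imread("pics/s8.png").astype(int); print("diff",(np.abs(a-b)[240:310,165:240].max(2)>25).sum())
E
```

```text
t 21.5 px [192.5 271.6] 255 r,th [2.00502e+02 1.59000e-01] theta -0.031 [-0.4 -0.6  0.7]
[ 0.953  0.656 -1.216  2.425  2.217  0.532 -0.26 ] [543.6 -21.9 223.8] [-0.5  0.2  0.4]
grip front pred y0 186 [259.22869887 213.09871103]
grip front pred y0 214 [259.41800747 250.94272708]
dark rows col mean [np.int64(216), np.int64(270)]
diff 2
```

```bash
python3 -c "
from cell import ctrl
print(ctrl.finish_job())"
```

```text
the job is handed in; nothing more can be done
None
```

I pulled the slide lock out to its stop and lifted the pawl about 0.22 rad. The arm sank from the 1.05 tooth, and I let the pawl drop at roughly 0.2 rad so it seated at level. Then I released everything, backed off and handed the job in at about 21.6 s; no verdict is reported.

**Last checks:**
- **Support arm:** it measured about -0.03 rad from level in the scene camera. It was unchanged over the last 1.15 s before hand-in.
- **Pawl:** its grip appeared where a seated pawl should be, within about 2 mm.
- **Slide lock:** the tool travelled 52 mm, and the force then rose to 17 N with no further motion, so it was at its stop. It still showed out in a later wrist picture.
- **Gripper:** it was open and well clear of the grip, with under 1 N on the tool.
- **Bystanders:** I saw no contact with the can, offcut, hammer or brush, but I did not re-measure where they lay at the end.

**What disagreed or went wrong:**
- **First approach:** joints 5 and 6 ran into their limits. I backed off and came in again with the tool turned half round.
- **Tab position:** the tab showed about 5 mm further to -y than the stand fit predicted, so I centred on it by the wrist picture.
- **Arm angle:** while the arm was sinking, the automatic readings differed from those by eye by up to about 0.1 rad. I went by the bright rest block and the arm tip.

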